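# Compare rock specimen discs on a beam balance with a lifter

### The job

Weigh the rock specimen discs in the blue rack against the brass weight: while the beam stays arrested, put the brass weight upright on the balance's round plate and carry every disc, level on the blade of the green-handled lifter and never touched by the gripper, into a berth of the balance's slotted pan, one disc to a berth. Then swing the red-balled lever fully over to free the beam, let it come to rest tilted, and swing the lever fully back to arrest it. Last, carry the discs back into berths of the blue rack in the same way and leave the lifter standing on its black mat with its handle over the white spot, the weight still on its plate and the other things on the bench undisturbed.

Things in the scene. Friction and masses are not known exactly. Their poses are not given: they have to be found in the camera images.
- rack_0 (a point): -y end berth of the fixed blue rack (grey base); three berths 60 mm apart along its y. Point: mid-berth at the rail tops, 70 mm above the table, where a disc's underside rests. A blade goes in along own +x from the open front, through a slot 34 mm wide, clear down to 12 mm over the table. Rails reach 31 mm before and behind the point; the back wall, 8 mm lower than the rails, stands 40 mm behind it
- rack_1 (a point): the middle berth of the blue rack, same axes
- rack_2 (a point): the +y end berth of the blue rack, same axes
- berth_0 (a point): berth of the slotted steel pan on the balance beam's -y arm, outermost. Point: mid-berth at the rail tops (100 mm up when level), where a disc's underside rests. Blade goes in along own +x from the open front; slot 34 mm wide, rails 12 mm deep, open below to the base at 20 mm; rails reach 34 mm before the point, the beam crosses 39 mm behind it. Moves with the beam
- berth_1 (a point): berth of the slotted steel pan on the balance beam's -y arm, middle, 60 mm from the others. Point: mid-berth at the rail tops (100 mm up when level), where a disc's underside rests. Blade goes in along own +x from the open front; slot 34 mm wide, rails 12 mm deep, open below to the base at 20 mm; rails reach 34 mm before the point, the beam crosses 39 mm behind it. Moves with the beam
- berth_2 (a point): berth of the slotted steel pan on the balance beam's -y arm, innermost. Point: mid-berth at the rail tops (100 mm up when level), where a disc's underside rests. Blade goes in along own +x from the open front; slot 34 mm wide, rails 12 mm deep, open below to the base at 20 mm; rails reach 34 mm before the point, the beam crosses 39 mm behind it. Moves with the beam
- plate_top (a point): centre of the top face of the round flat steel plate (110 mm across inside, 100 mm above the table when level, rim 10 mm high) on the balance beam's +y arm, where the weight goes. Axes as the beam
- beam (a joint): beam of the balance: 0 level, positive with the weight's plate down, stops at +-0.1 rad. With the weight on and beam free it tips to the plate's side by 0.04 to 0.1 rad and settles in about a second
- lever (a joint): arrest lever, rad: 0 = leaning to the front, towards the robot, beam arrested; 0.8 = fully over to the back, beam free. Stays where it is left; pushing the ball takes about 2 to 4 N. Hard stop at either end
- lever_ball (a point): centre of the red ball (24 mm across) on top of the lever, about 119 mm above the table; steel rod 10 mm thick below it. Swings in the balance's own x-z plane, 105 mm from the pivot, about 82 mm along x from end to end
- lever_pivot (a point): pivot of the lever on the fixed balance, 22 mm above the table; its own x is the direction in which the lever moves to free the beam, and its own y runs along the beam to the plate's side. Seen in these axes plate_top is 125 mm along x and 90 mm along y
- paddle_handle (a point): grip zone of the lifter's upright green handle (30 mm along own x, 14 mm along own y, from 8 to 95 mm above its underside); point 70 mm above the underside. Stands by itself on a heel 44 x 70 mm (x, y), 8 mm thick. A flat steel blade 22 mm wide, 4 mm thick runs along own +x, its underside level with the heel's, its tip 132 mm ahead of the point. 140 g; starts on the mat
- paddle_seat (a point): the place on the lifter's blade where a disc should lie: top face of the blade, 110 mm ahead of paddle_handle along own x and 66 mm below it, 22 mm short of the tip
- mat_spot (a point): centre of the white spot (80 mm across) on the fixed black rubber mat (190 x 90 mm, 2 mm thick; it reaches 40 mm behind and 150 mm ahead of the spot along own x); this point is on its top face. The lifter's handle belongs over it
- disc_a_mid (a point): terracotta-coloured rock disc, 48 mm across, 8 mm thick, 30 g. This point: its centre, half-way up; own z is the disc's axis. It may be absent. Starts flat in one of the rack's three berths. Never touch it with the fingers
- disc_b_mid (a point): marble (pale) disc, 48 mm across, 8 mm thick, 30 g. This point: its centre, half-way up; own z is the disc's axis. It may be absent. Starts flat in one of the rack's three berths. Never touch it with the fingers
- disc_c_mid (a point): green disc, 48 mm across, 8 mm thick, 30 g. This point: its centre, half-way up; own z is the disc's axis. It may be absent. Starts flat in one of the rack's three berths. Never touch it with the fingers
- weight_mid (a point): brass weight, upright cylinder 36 mm across and 34 mm high with a small 12 mm knob 8 mm high on top, 300 g. This point: centre, 17 mm above its underside. Starts on the table at the +y side
- bung: bystander: black rubber bung, 40 mm across at the top, 30 mm high; origin at its underside
- jar: bystander: glass jar 56 mm across, 60 mm high; origin at its underside
Mind the look-alikes: they are no part of the job. Of the things shaped like the part that bears disc_b_mid, the marble one is meant. What is shaped like the part that bears paddle_handle but orange is not meant.

How it is judged:
By the outcome, as a careful person would: the job done as asked, in the order asked, and still so for the second after the job is handed in, with the robot touching nothing.
Of disc_a, disc_b, disc_c only 2 to 3 are there at a start; the rules pass over those that are not, and their reading is None.
At some moment in a run one of paddle, weight may be knocked a few centimetres aside while the robot is not near it.
It also fails if it takes over 210 s, if anything falls off the work surface, if the arm or the gripper's body presses on something with over 40 N, if the wrist force passes 120 N, or if a joint passes its speed limit or range.

### The arm

A 7-joint arm with a two-finger parallel gripper is mounted at the origin on the work surface. World frame = base frame: x ahead of the robot, y to its left, z up, the work surface at z = 0. Lengths are in m, angles in rad, forces in N, time in s.
With the tool pointing down it reaches from about 0.425 to 1.025 m from the base axis. Payload 9.4 kg.
Tool frame: the origin (TCP) lies at the very end of the fingers, on their centre line; the grasp point (between the pads) lies behind it (robot.tcp_to_grasp is the z of the grasp point in the tool frame, in m); z points along the fingers, y is the direction in which the jaws open and shut (so a half turn about z gives the same grasp; the last joint's range is limited). The gripper opens to 93 mm and grips with 3 to 60 N. Pads are 15 mm wide; open, the fingers measure 128 mm over their backs; the gripper's body (75 mm by 188 mm) begins 65 mm behind the grasp point.
Start: joints at [-1.352, 0.599, -0.003, 1.599, 0.002, 0.943, -0.08], TCP at [0.211, 0.694, 0.219] pointing down, gripper open.
Joint ranges: [-2.57, 2.57], [-0.35, 1.97], [-1.29, 1.29], [0.11, 2.56], [-1.05, 4.19], [0.11, 1.86], [-2.63, 2.63]. Speed limits (rad/s): [2.22, 2.22, 3.01, 3.01, 3.14, 3.14, 3.14].

### API

Orientations are given as a rotation vector (axis times angle).
In Python, from bench import robot gives the robot as it stands. Calls block until the motion is done:
- robot.goto(position, orientation): joint-space move of the TCP to a pose.
- robot.move_linear(position, rot=None, v=0.15, f_stop=None): straight line of the TCP; rot=None keeps the orientation; v is the mean speed in m/s. With f_stop (N) it stops when the force on the tool has changed by that much, and returns True; else False.
- robot.move_j(angles): joint-space move.
- robot.gripper_to(opening): finger opening in m; the grip force is fixed at half the most; returns when the fingers have stopped.
- robot.hold(seconds).
- robot.ik(position, orientation): joint angles nearest the present ones, or None.
- robot.sense(): the state.
- robot.snapshot(name): name is "scene" or "top" or "wrist"; returns a dict with "image" (384x512x3 uint8, blue, green, red), "range_z" (384x512 float32, m along the optical axis (not along the pixel's ray), 0 where there is no reading), "intrinsics" (3x3 intrinsics, pixels), "D" ([k1, k2, p1, p2, k3] as OpenCV has them; the pictures are not rectified), "world_to_cam" (4x4, takes a point from world to camera coordinates). Camera axes: x right, y down, z forward; pixel columns grow to the right and rows downward; lengths in m; the calibration is good to about 2 mm. A picture is of the moment at which its call begins.
A pose or a line that the arm cannot do raises robot.Unreachable and nothing moves.
- robot.job_done(): hands the job in, once; it reports no verdict.
The state is a dict: "t": time; "q": joint angles; "qvel": joint speeds; "effort": joint torques, N m; "eef_pos": TCP position; "eef_rot": TCP orientation; "contact_force": force on the tool from outside, world axes, zero at the start; "wrist_torque": the same for the moment, N m; "gripper_width": finger opening in m.
Only numpy, scipy, OpenCV 4.12 (cv2) and the standard library are available. Lean on these libraries where they do the work, as an engineer would, in place of code of your own. Each camera call takes 0.05 s, during which the arm holds its last target.

## Working session

There is one attempt and no reset: what is moved stays moved. The work goes in short steps, each a Python script; the robot and the scene stay as the last script left them, time stands still between calls to the robot, and variables do not carry over. Pictures are saved under pics/ and viewed, and the job is handed in when it is done.

```bash
ls; mkdir -p pics; python3 - <<'E'
from bench import robot
import cv2
s=robot.sense();print(s, robot.tcp_to_grasp)
for n in ["scene","top","wrist"]:
    d=robot.snapshot(n);cv2.imwrite(f"pics/{n}0.png",d["image"]);print(n,d["intrinsics"],d["D"],d["world_to_cam"])
E
```

```text
pics
{'t': 0.0, 'q': array([-1.35170097,  0.60010322, -0.00251915,  1.60010692,  0.00178881,
        0.94292218, -0.07979384]), 'qvel': array([-1.00729251e-03, -6.90203886e-04, -2.74995255e-05,  5.28845795e-04,
       -1.42210869e-03, -9.11193080e-04, -1.22109545e-03]), 'effort': array([-8.33400245e-04, -7.65072227e+01,  1.49734899e+00, -2.52349484e+01,
       -5.23495744e-02,  1.69274438e-02,  1.53498499e-04]), 'eef_pos': array([0.21122587, 0.6930422 , 0.21778434]), 'eef_rot': array([-4.62870837e-01, -3.10722362e+00,  2.41187039e-03]), 'contact_force': array([ 1.56206649,  0.21047699, -0.02370179]), 'wrist_torque': array([ 0.03826916,  0.01123778, -0.02665782]), 'gripper_width': 0.09291599072132099} -0.0188
scene [[350.90593292   0.         261.21300424]
 [  0.         350.90593292 196.11120772]
 [  0.           0.           1.        ]] [-0.07688362  0.          0.          0.          0.        ] [[-0.53527749  0.84466644  0.00407611  0.24020151]
 [ 0.60678416  0.3878761  -0.69380481 -0.24595141]
 [-0.58761467 -0.36890477 -0.72015156  1.2211541 ]
 [ 0.          0.          0.          1.        ]]
top [[434.05885726   0.         259.10952094]
 [  0.         434.05885726 186.69236972]
 [  0.           0.           1.        ]] [-0.03386312  0.          0.          0.          0.        ] [[ 0.04303273 -0.9990701  -0.00266825  0.01260641]
 [-0.97508573 -0.04141763 -0.2179275   0.52614819]
 [ 0.21761433  0.01197979 -0.97596131  1.08423303]
 [ 0.          0.          0.          1.        ]]
wrist [[274.47870666   0.         258.96204195]
 [  0.         274.47870666 186.20659078]
 [  0.           0.           1.        ]] [-0.03739881  0.          0.          0.          0.        ] [[ 0.29079818  0.95678297 -0.00166373 -0.72338713]
 [ 0.9202663  -0.27922288  0.27412503 -0.03366129]
 [ 0.26181361 -0.08124613 -0.96169262  0.39144079]
 [ 0.          0.          0.          1.        ]]
```

View pics/scene0.png

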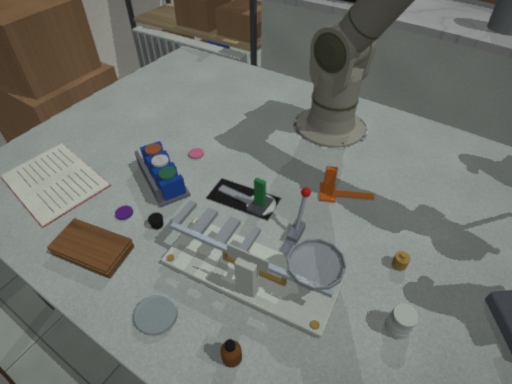

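View pics/top0.png

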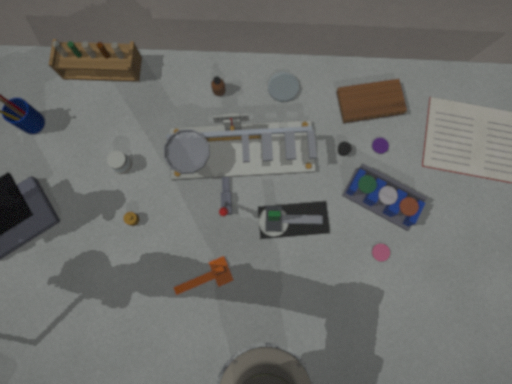

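View pics/wrist0.png

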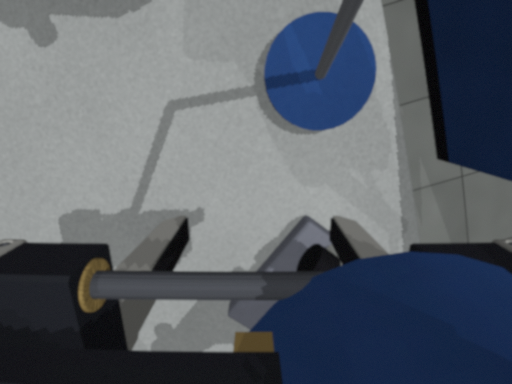

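```bash
cat > h.py <<'E'
import numpy as np, cv2
from bench import robot
from scipy.spatial.transform import Rotation as R
def cloud(d):
    K=d["intrinsics"];D=d["D"];h,w=d["range_z"].shape
    u,v=np.meshgrid(np.arange(w),np.arange(h))
    p=cv2.undistortPoints(np.stack([u,v],-1).reshape(-1,1,2).astype(np.float64),np.array(K),np.array(D)).reshape(h,w,2)
    z=d["range_z"].astype(float)
    P=np.dstack([p*z[...,None],z])
    T=d["world_to_cam"];Rm=T[:3,:3];t=T[:3,3]
    return (P-t)@Rm   # R^T (P-t)
def proj(d,X):
    T=d["world_to_cam"]
    r,_=cv2.Rodrigues(T[:3,:3].copy())
    return cv2.projectPoints(np.atleast_2d(np.array(X,float)),r,T[:3,3],np.array(d["intrinsics"]),np.array(d["D"]))[0].reshape(-1,2)
def snap(n,name=None,crop=None,scale=1):
    d=robot.snapshot(n)
    if name:
        im=d["image"]
        if crop: x0,y0,x1,y1=crop; im=im[y0:y1,x0:x1]
        im=cv2.resize(im,None,fx=scale,fy=scale,interpolation=cv2.INTER_CUBIC)
        cv2.imwrite(f"pics/{name}.png",im)
    return d
E
python3 - <<'E'
from h import *
d=snap("top","top1",(150,70,450,280),2.6)
np.savez("top1.npz",**{k:np.array(v) for k,v in d.items()})
P=cloud(d)
im=d["image"].astype(int)
hsv=cv2.cvtColor(d["image"],cv2.COLOR_BGR2HSV)
def pt(u,v): print((u,v),P[v,u].round(4),hsv[v,u])
for uv in [(350,240),(120,300),(367,184),(388,195),(408,206),(378,190),(398,200),(273,214),(273,220),(224,212),(188,152),(131,218),(131,223),(310,219),(318,140),(304,140),(246,145),(266,145),(290,145),(120,160),(343,148),(227,190)]: pt(*uv)
E
```

```text
(350, 240) [ 0.401  -0.2151  0.0026] [ 50   6 126]
(120, 300) [0.2173 0.3878 0.0023] [60  5 96]
(367, 184) [ 0.5387 -0.2433  0.0819] [ 70 101  86]
(388, 195) [ 0.5135 -0.2992  0.0748] [170   6 130]
(408, 206) [ 0.486  -0.349   0.0787] [ 10 142 111]
(378, 190) [ 0.5267 -0.2747  0.0702] [112 152 111]
(398, 200) [ 0.5016 -0.3251  0.0739] [111 162 113]
(273, 214) [ 0.4477 -0.0031  0.0984] [ 68 143  96]
(273, 220) [ 0.4442 -0.0056  0.018 ] [68 60 64]
(224, 212) [0.4418 0.1164 0.1344] [  1 173 127]
(188, 152) [0.599  0.2216 0.1023] [111  15 116]
(131, 218) [0.4306 0.371  0.0361] [ 20 153  95]
(131, 223) [0.4174 0.3698 0.0354] [ 20 154 116]
(310, 219) [ 0.4528 -0.1059  0.0069] [111  15 119]
(318, 140) [ 6.809e-01 -1.254e-01 -2.000e-04] [ 60   4 114]
(304, 140) [ 0.6731 -0.0841  0.0175] [ 38  10 105]
(246, 145) [0.6244 0.0732 0.1013] [108  11 119]
(266, 145) [0.6265 0.0215 0.1017] [103  15 118]
(290, 145) [ 0.6295 -0.0405  0.1004] [110  13 118]
(120, 160) [0.5825 0.4107 0.0582] [ 45  11 142]
(343, 148) [ 0.6497 -0.1905  0.0318] [90 17 45]
(227, 190) [0.5226 0.1231 0.011 ] [111  20  91]
```

View pics/top1.png

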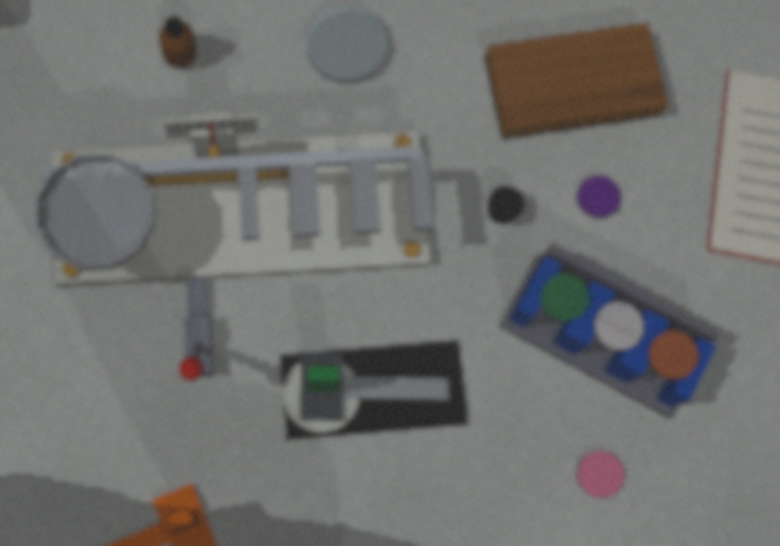

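```bash
cat >> h.py <<'E'
def ray(d,uv,z):
    "intersect pixel rays with plane z"
    uv=np.atleast_2d(np.array(uv,float))
    p=cv2.undistortPoints(uv.reshape(-1,1,2),np.array(d["intrinsics"]),np.array(d["D"])).reshape(-1,2)
    T=d["world_to_cam"];Rm=T[:3,:3];c=-Rm.T@T[:3,3]
    r=np.c_[p,np.ones(len(p))]@Rm
    return c+r*((z-c[2])/r[:,2])[:,None]
def mask(d,lo,hi):
    return cv2.inRange(cv2.cvtColor(d["image"],cv2.COLOR_BGR2HSV),lo,hi)
def blobs(m,minA=20):
    n,l,s,c=cv2.connectedComponentsWithStats(m)
    return [(s[i,4],c[i],l==i) for i in range(1,n) if s[i,4]>=minA]
E
python3 - <<'E'
from h import *
d=dict(np.load("top1.npz"))
P=cloud(d)
def show(name,lo,hi,z):
    for a,c,m in blobs(mask(d,lo,hi)):
        X=P[m]; print(name,a,c.round(1),"ray",ray(d,c,z)[0].round(4),"med",np.median(X,0).round(4))
show("terra",(5,110,60),(16,255,255),.078)
show("green",(60,80,50),(85,255,255),.078)
show("white",(0,0,120),(180,12,140),.078)
show("red",(0,120,60),(4,255,255),.119)
show("brass",(17,100,60),(25,255,255),.034)
show("blue",(105,130,60),(120,255,255),.07)
# height map extents
for lo,hi,box in [(.09,.115,(.5,.8,-.2,.35)),(.125,.3,(.4,.85,-.3,.35))]:
    X=P.reshape(-1,3);s=(X[:,2]>lo)&(X[:,2]<hi)&(X[:,0]>box[0])&(X[:,0]<box[1])&(X[:,1]>box[2])&(X[:,1]<box[3])
    X=X[s];print(lo,len(X),X.min(0).round(3),X.max(0).round(3))
# ascii map of height
g=np.arange(0.78,0.40,-.01);h=np.arange(.30,-.42,-.01)
H=np.zeros((len(g),len(h)))
X=P.reshape(-1,3)
i=((0.785-X[:,0])/.01).astype(int);j=((.305-X[:,1])/.01).astype(int)
ok=(X[:,0]<.785)&(i<len(g))&(X[:,1]<.305)&(j<len(h))
np.maximum.at(H,(i[ok],j[ok]),X[ok,2])
for k,r in enumerate(H): print("%.2f"%g[k]," ".join("%2d"%(v*100) if v>.008 else " ." for v in r))
T=robot.snapshot("wrist")["world_to_cam"];print(-T[:3,:3].T@T[:3,3])
s=robot.sense();Rt=R.from_rotvec(s["eef_rot"]).as_matrix();print("cam in tool",Rt.T@((-T[:3,:3].T@T[:3,3])-s["eef_pos"]),(Rt.T@T[:3,:3].T).round(3))
E
```

```text
terra 39 [99.8 45.6] ray [0.9081 0.5005 0.078 ] med [0.8783 0.4778 0.1335]
terra 2038 [371.2  99.9] ray [ 0.7748 -0.2588  0.078 ] med [ 0.7941 -0.2691  0.0351]
terra 59 [217.3  86.4] ray [0.7963 0.161  0.078 ] med [0.8091 0.1653 0.0518]
terra 224 [408.5 206.1] ray [ 0.4861 -0.3506  0.078 ] med [ 0.4858 -0.3503  0.0794]
terra 751 [208.9 275.8] ray [0.2895 0.1494 0.078 ] med [0.2885 0.1431 0.0075]
green 24 [71.  44.8] ray [0.9082 0.5831 0.078 ] med [0.8753 0.5545 0.1335]
green 229 [366.9 183.8] ray [ 0.5402 -0.244   0.078 ] med [ 0.5398 -0.244   0.0794]
green 101 [273.9 214.8] ray [ 0.4491 -0.0058  0.078 ] med [ 0.4459 -0.0056  0.0961]
white 120 [17.1 49.4] ray [0.8893 0.7361 0.078 ] med [9.334e-01 7.864e-01 3.000e-04]
white 76891 [294.  200.7] ray [ 0.4876 -0.0562  0.078 ] med [ 0.4872 -0.1378  0.001 ]
white 24 [136.4  93.5] ray [0.7667 0.3807 0.078 ] med [ 8.014e-01  4.063e-01 -5.000e-04]
white 33 [500.8 123.9] ray [ 0.7218 -0.6092  0.078 ] med [ 0.7501 -0.6488  0.0082]
white 22 [495.7 129.5] ray [ 0.705 -0.594  0.078] med [ 0.7325 -0.6333  0.0093]
white 50 [ 19.8 136.3] ray [0.6321 
[... 10448 characters left out ...]
.  .  .  .  1  .  .  .  .  .  .  .  .  .  .  .  .  .  .  .  .  .  .  .  .  .  .  .  .  0  .  .  .  1
0.42  .  .  .  .  .  .  .  .  .  .  .  .  .  .  .  .  .  .  .  .  .  .  .  .  .  .  .  .  .  1  1  1  1  1  .  0  .  .  0  .  .  .  .  .  .  .  .  .  .  .  .  .  .  .  .  .  .  0  .  .  .  .  .  .  .  0  .  .  .  .  .  .
0.41  .  .  .  .  .  .  .  .  .  .  .  .  .  .  .  .  .  .  .  .  .  .  .  .  .  .  .  .  0  .  .  .  .  .  .  .  .  0  .  .  .  .  .  .  .  .  .  .  .  .  .  .  .  .  .  .  .  .  .  .  .  .  .  .  .  .  .  .  .  .  .  .
[0.13887573 0.7146     0.38470535]
cam in tool [ 0.07546576 -0.00085057 -0.16649455] [[ 0.001 -0.962 -0.274]
 [ 1.     0.001 -0.   ]
 [ 0.001 -0.274  0.962]]
```

```bash
cat >> h.py <<'E'
def rv(yaw):
    "tool down, tool x at world yaw"
    c,s=np.cos(yaw),np.sin(yaw)
    return R.from_matrix(np.array([[c,s,0],[s,-c,0],[0,0,-1]])).as_rotvec()
E
python3 - <<'E'
from h import *
for sgn in (0,np.pi):
  for nm,p,yaw in [("mat",(.444,-.006,.06),-88),("rack0",(.388,-.30,.1),-27),("rack0out",(.342,-.277,.1),-27),("rack2",(.44,-.195,.1),-27),("rack2out",(.396,-.172,.1),-27),("b0",(.52,-.07,.14),3),("b2",(.51,.05,.14),3),("b2out",(.45,.05,.14),3)]:
    q=robot.ik(p,rv(np.radians(yaw)+sgn)); print(sgn,nm,None if q is None else q.round(2))
E
```

```text
0 mat [ 0.16  0.58 -0.39  2.34  0.71  0.32  2.33]
0 rack0 [-0.04  0.71  0.92  2.27 -1.    0.66 -0.41]
0 rack0out [ 0.07  0.59  0.72  2.37 -0.92  0.48 -0.48]
0 rack2 [-0.28  0.7   0.92  2.29 -1.01  0.65 -0.64]
0 rack2out [-0.21  0.58  0.72  2.39 -0.93  0.47 -0.74]
0 b0 [-0.41  0.55  0.64  2.16 -0.58  0.61 -0.87]
0 b2 [-0.63  0.53  0.62  2.18 -0.56  0.58 -1.12]
0 b2out [-0.65  0.47  0.58  2.31 -0.54  0.5  -1.15]
3.141592653589793 mat [-0.17  0.57  0.09  2.37 -0.21  0.22  0.14]
3.141592653589793 rack0 [ 0.71  0.52 -0.24  2.22  0.29  0.43  1.34]
3.141592653589793 rack0out [ 0.55  0.48 -0.    2.34  0.    0.32  1.65]
3.141592653589793 rack2 [ 0.33  0.51 -0.04  2.25  0.05  0.38  1.35]
3.141592653589793 rack2out [ 0.36  0.47 -0.11  2.36  0.16  0.32  1.2 ]
3.141592653589793 b0 [ 0.04  0.47 -0.02  2.13  0.02  0.54  1.63]
3.141592653589793 b2 [-0.16  0.46 -0.07  2.15  0.06  0.53  1.35]
3.141592653589793 b2out [-0.18  0.41 -0.07  2.28  0.06  0.45  1.32]
```

```bash
python3 - <<'E'
from h import *
def view(obj,yaw,camz,nm):
    x=np.array([np.cos(yaw),np.sin(yaw),0])
    p=np.array([*obj,0])-0.0755*x; p[2]=camz-.1665
    print(nm,robot.ik(p,rv(yaw)))
    robot.goto(p,rv(yaw)); robot.hold(.3)
    d=snap("wrist",nm); np.savez(nm+".npz",**{k:np.array(v) for k,v in d.items()})
    print(robot.sense()["t"])
y=np.radians(150)
view((.60,.08),y,.46,"wb")
view((.513,-.297),np.radians(60),.42,"wr")
E
```

```text
wb [-0.31314465  0.46688639  0.25023227  1.67099975 -0.13116791  1.02015795
  1.02736217]
3.4083
wr [ 0.08962724  0.47948865  0.69224713  1.89079675 -0.38316917  0.90688769
  0.44372224]
5.4083
```

View pics/wb.png

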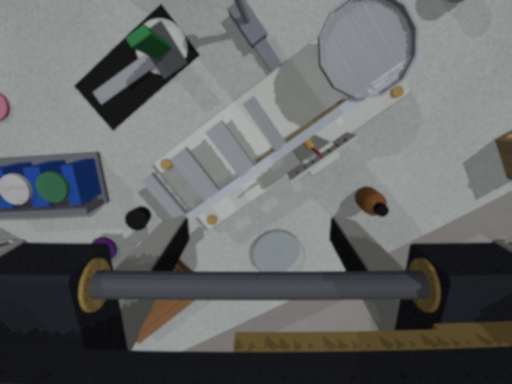

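View pics/wr.png

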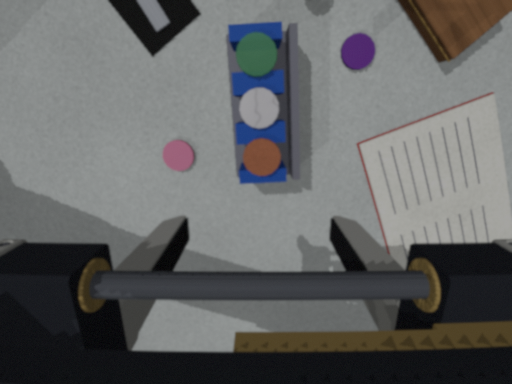

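```bash
cat >> h.py <<'E'
def ortho(d,x0,x1,y0,y1,z,res=.0005):
    "rows: x descending, cols: y descending (like top view)"
    xs=np.arange(x1,x0,-res);ys=np.arange(y1,y0,-res)
    Y,X=np.meshgrid(ys,xs)
    uv=proj(d,np.c_[X.ravel(),Y.ravel(),np.full(X.size,z)]).astype(np.float32).reshape(X.shape+(2,))
    return cv2.remap(d["image"],uv[...,0],uv[...,1],cv2.INTER_CUBIC)
def grid(im,x1,y1,res,step=.02):
    im=im.copy();h,w=im.shape[:2]
    x=np.floor(x1/step)*step
    while (x1-x)/res<h:
        r=int((x1-x)/res);cv2.line(im,(0,r),(w,r),(0,255,255) if abs(x*10-round(x*10))<1e-6 else (90,200,200),1);cv2.putText(im,"%.2f"%x,(0,r-1),0,.35,(0,0,255),1);x-=step
    y=np.floor(y1/step)*step
    while (y1-y)/res<w:
        c=int((y1-y)/res);cv2.line(im,(c,0),(c,h),(0,255,255) if abs(y*10-round(y*10))<1e-6 else (90,200,200),1);cv2.putText(im,"%.2f"%y,(c,10),0,.35,(0,0,255),1);y-=step
    return im
E
python3 - <<'E'
from h import *
from scipy.optimize import minimize
for f in ["wr","wb","top1"]:
    d=dict(np.load(f+".npz"));P=cloud(d)
    for nm,lo,hi in [("terra",(5,100,50),(16,255,255)),("green",(55,70,40),(85,255,255)),("white",(0,0,100),(180,40,255))]:
        for a,c,m in blobs(mask(d,lo,hi)&((P[...,2]>.074)&(P[...,2]<.086)&(P[...,1]<-.2)).astype(np.uint8)*255,100): print(f,nm,a,ray(d,c,.078)[0].round(4),np.median(P[m],0).round(4))
    b=(mask(d,(100,110,40),(125,255,255))>0)&(abs(P[...,2]-.07)<.006)&(P[...,1]<-.15)&(P[...,0]<.65)
    v,u=np.nonzero(b); X=ray(d,np.c_[u,v],.07)[:,:2]; print(f,"blue",len(X),"depth z",np.median(P[b][:,2]))
    # rail score: front edges etc. in the frame
    ang=np.radians(-26.9)
    best=None
    for a in np.radians(np.arange(-30,-24,.1)):
        ex=np.array([np.cos(a),np.sin(a)]);ey=np.array([-np.sin(a),np.cos(a)])
        yy=X@ey; h,_=np.histogram(yy,np.arange(yy.min(),yy.max(),.002)); s=(h.astype(float)**2).sum()
        if best is None or s>best[0]: best=(s,a)
    a=best[1];ex=np.array([np.cos(a),np.sin(a)]);ey=np.array([-np.sin(a),np.cos(a)])
    yy=X@ey;xx=X@ex
    print("yaw",np.degrees(a),"x range",np.percentile(xx,[1,3,97,99]).round(4))
    h,e=np.histogram(yy,np.arange(yy.min()-.002,yy.max()+.002,.003));print([(round(float(k),4),int(n)) for k,n in zip(e,h)])
d=dict(np.load("wr.npz"))
im=ortho(d,.42,.60,-.40,-.18,.07,.0004);cv2.imwrite("pics/wr_o.png",grid(im,.60,-.18,.0004))
d=dict(np.load("wb.npz"))
im=ortho(d,.52,.72,-.12,.30,.10,.0006);cv2.imwrite("pics/wb_o.png",grid(im,.72,.30,.0006))
E
```

```text
wr terra 1010 [ 0.4875 -0.3496  0.078 ] [ 0.4877 -0.3495  0.0787]
wr green 1369 [ 0.5414 -0.2431  0.078 ] [ 0.5414 -0.2432  0.0786]
wr white 1227 [ 0.5143 -0.2963  0.078 ] [ 0.5143 -0.2963  0.0786]
wr blue 2838 depth z 0.070573421137913
yaw -29.9 x range [0.5603 0.5626 0.6238 0.6254]
[(-0.0972, 24), (-0.0942, 91), (-0.0912, 138), (-0.0882, 75), (-0.0852, 52), (-0.0822, 44), (-0.0792, 35), (-0.0762, 0), (-0.0732, 0), (-0.0702, 0), (-0.0672, 0), (-0.0642, 0), (-0.0612, 0), (-0.0582, 0), (-0.0552, 0), (-0.0522, 0), (-0.0492, 0), (-0.0462, 14), (-0.0432, 44), (-0.0402, 97), (-0.0372, 98), (-0.0342, 146), (-0.0312, 98), (-0.0282, 97), (-0.0252, 98), (-0.0222, 48), (-0.0192, 35), (-0.0162, 0), (-0.0132, 0), (-0.0102, 0), (-0.0072, 0), (-0.0042, 0), (-0.0012, 0), (0.0018, 0), (0.0048, 0), (0.0078, 0), (0.0108, 0), (0.0138, 21), (0.0168, 49), (0.0198, 93), (0.0228, 92), (0.0258, 152), (0.0288, 153), (0.0318, 102), (0.0348, 131), (0.0378, 85), (0.0408, 19), (0.0438, 0), (0.0468, 0), (0.0498, 0), (0.0528, 0), (0.0558, 0), (0.0588, 0), (0.0618, 0), (0.0648, 0), (0.0678, 0), (0.0708, 2), (0.0738
[... 1486 characters left out ...]
, (-0.0798, 0), (-0.0768, 0), (-0.0738, 0), (-0.0708, 4), (-0.0678, 13), (-0.0648, 23), (-0.0618, 25), (-0.0588, 28), (-0.0558, 27), (-0.0528, 19), (-0.0498, 13), (-0.0468, 11), (-0.0438, 7), (-0.0408, 0), (-0.0378, 0), (-0.0348, 0), (-0.0318, 0), (-0.0288, 0), (-0.0258, 0), (-0.0228, 0), (-0.0198, 0), (-0.0168, 0), (-0.0138, 0), (-0.0108, 3), (-0.0078, 10), (-0.0048, 21), (-0.0018, 27), (0.0012, 26), (0.0042, 28), (0.0072, 25), (0.0102, 19), (0.0132, 17), (0.0162, 7), (0.0192, 0), (0.0222, 0), (0.0252, 0), (0.0282, 0), (0.0312, 0), (0.0342, 0), (0.0372, 0), (0.0402, 0), (0.0432, 0), (0.0462, 0), (0.0492, 0), (0.0522, 14), (0.0552, 19), (0.0582, 27), (0.0612, 27), (0.0642, 29), (0.0672, 25)]
```

View pics/wr_o.png

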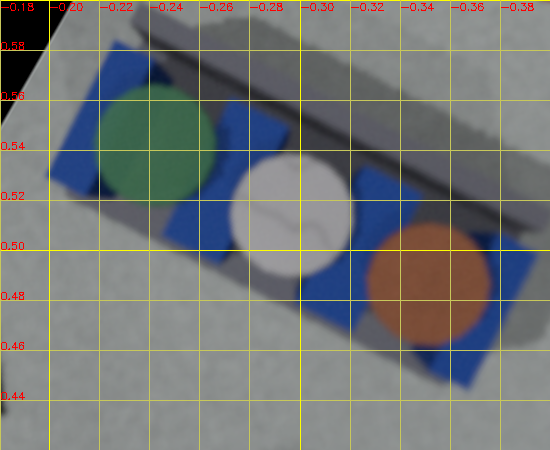

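View pics/wb_o.png

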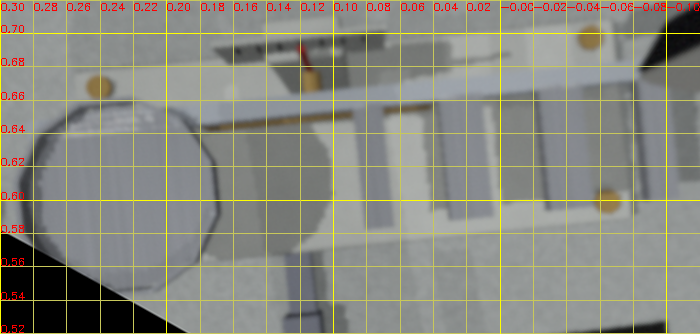

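```bash
python3 - <<'E'
from h import *
from scipy.optimize import minimize
def rackfit(f):
    d=dict(np.load(f+".npz"));P=cloud(d)
    b=(mask(d,(100,110,40),(125,255,255))>0)&(abs(P[...,2]-.07)<.006)&(P[...,1]<-.15)&(P[...,0]<.65)
    v,u=np.nonzero(b); X=ray(d,np.c_[u,v],.07)[:,:2].astype(np.float32)
    r=cv2.minAreaRect(X*1000); print(f,"rack rect",r)
    a=np.radians(-26.8);ex=np.array([np.cos(a),np.sin(a)]);ey=np.array([-np.sin(a),np.cos(a)])
    xx=X@ex;yy=X@ey
    h,e=np.histogram(yy,np.arange(yy.min()-.002,yy.max()+.002,.001)); print("gaps",[(round(float(e[i+1]),4),'up' if h[i]<4<=h[i+1] else 'dn') for i in range(len(h)-1) if (h[i]<4)!=(h[i+1]<4)],np.percentile(xx,[.5,99.5]).round(4))
rackfit("wr");rackfit("top1")
def bal(f):
    d=dict(np.load(f+".npz"));P=cloud(d)
    m=(P[...,2]>.093)&(P[...,2]<.108)&(P[...,0]>.56)&(P[...,0]<.66)&(P[...,1]>-.13)&(P[...,1]<.11)
    v,u=np.nonzero(m);X=ray(d,np.c_[u,v],.10)[:,:2]
    X=P[m][:,:2]
    best=None
    for a in np.radians(np.arange(2,10,.1)):
        ex=np.array([np.cos(a),np.sin(a)]);ey=np.array([-np.sin(a),np.cos(a)])
        s=X@ex; k=(s<np.percentile(s,50)+.02)
        h,_=np.histogram(X@ey,np.arange(-.3,.3,.002)); sc=(h.astype(float)**2).sum()
        if best is None or sc>best[0]: best=(sc,a)
    print(f,"rails yaw",np.degrees(best[1]))
    for a in [best[1],np.radians(6)]:
        ex=np.array([np.cos(a),np.sin(a)]);ey=np.array([-np.sin(a),np.cos(a)])
        xx=X@ex;yy=X@ey
        k=xx<xx.min()+.06
        h,e=np.histogram(yy[k],np.arange(-.3,.3,.001));th=h.max()*.4
        print([(round(float(e[i+1]),4),'up' if h[i]<th else 'dn') for i in range(len(h)-1) if (h[i]<th)!=(h[i+1]<th)],"front",np.percentile(xx,[.5,1,2]).round(4))
    m=(P[...,2]>.092)&(P[...,2]<.118)&(P[...,1]>.145)&(P[...,1]<.30)&(P[...,0]>.5)&(P[...,0]<.69)
    C=P[m][:,:2].astype(np.float32);mm=m.astype(np.uint8)
    print("plate",len(C),cv2.minEnclosingCircle(C*1000), C.min(0),C.max(0), np.median(P[m][:,2]))
    # beam edge line: far points
bal("wb");bal("top1")
E
```

```text
wr rack rect ((514.0289916992188, -296.56842041015625), (189.19345092773438, 61.379302978515625), 62.985084533691406)
gaps [(-0.1276, 'up'), (-0.1096, 'dn'), (-0.0766, 'up'), (-0.0496, 'dn'), (-0.0166, 'up'), (0.0104, 'dn'), (0.0424, 'up'), (0.0624, 'dn')] [0.5623 0.623 ]
top1 rack rect ((513.039306640625, -296.16754150390625), (191.0087432861328, 64.38935089111328), 63.344512939453125)
gaps [(-0.1285, 'up'), (-0.1165, 'dn'), (-0.1155, 'up'), (-0.1125, 'dn'), (-0.0765, 'up'), (-0.0545, 'dn'), (-0.0525, 'up'), (-0.0515, 'dn'), (-0.0165, 'up'), (-0.0155, 'dn'), (-0.0145, 'up'), (-0.0135, 'dn'), (-0.0125, 'up'), (0.0075, 'dn'), (0.0085, 'up'), (0.0095, 'dn'), (0.0455, 'up'), (0.0625, 'dn')] [0.5599 0.6236]
wb rails yaw 5.5000000000000036
[(-0.148, 'up'), (-0.146, 'dn'), (-0.087, 'up'), (-0.086, 'dn'), (-0.028, 'up'), (-0.027, 'dn')] front [0.5886 0.5889 0.5896]
[(-0.168, 'up'), (-0.167, 'dn'), (-0.163, 'up'), (-0.162, 'dn'), (-0.16, 'up'), (-0.159, 'dn'), (-0.157, 'up'), (-0.156, 'dn'), (-0.155, 'up'), (-0.154, 'dn'), (-0.153, 'up'), (-0.151, 'dn'), (-0.116, 'up'), (-0.115, 'dn'), (-0.1
[... 1385 characters left out ...]
4, 'dn'), (0.041, 'up'), (0.042, 'dn'), (0.044, 'up'), (0.045, 'dn'), (0.046, 'up'), (0.047, 'dn'), (0.049, 'up'), (0.05, 'dn'), (0.051, 'up'), (0.053, 'dn'), (0.054, 'up'), (0.055, 'dn')] front [0.586  0.5867 0.5885]
[(-0.172, 'up'), (-0.16, 'dn'), (-0.159, 'up'), (-0.154, 'dn'), (-0.12, 'up'), (-0.106, 'dn'), (-0.105, 'up'), (-0.094, 'dn'), (-0.06, 'up'), (-0.057, 'dn'), (-0.056, 'up'), (-0.049, 'dn'), (-0.048, 'up'), (-0.044, 'dn'), (-0.043, 'up'), (-0.036, 'dn'), (-0.035, 'up'), (-0.034, 'dn'), (0.0, 'up'), (0.018, 'dn')] front [0.5861 0.5864 0.5868]
plate 1743 ((617.4200439453125, 204.73345947265625), 85.22730255126953) [0.54145896 0.14505415] [0.6788776  0.28343153] 0.10114054143668628
```

```bash
python3 - <<'E'
from h import *
from scipy.optimize import least_squares
for f in ["wb","top1"]:
    d=dict(np.load(f+".npz"));P=cloud(d)
    m=(P[...,2]>.090)&(P[...,2]<.118)&(P[...,1]>.12)&(P[...,1]<.30)&(P[...,0]>.5)&(P[...,0]<.69)
    cs,_=cv2.findContours(m.astype(np.uint8),cv2.RETR_EXTERNAL,cv2.CHAIN_APPROX_NONE)
    c=max(cs,key=len).reshape(-1,2)
    Q=ray(d,c,.108)[:,:2]; 
    k=(Q[:,0]<.63); Q=Q[k]
    r=least_squares(lambda p:np.hypot(Q[:,0]-p[0],Q[:,1]-p[1])-p[2],[.6,.225,.058],loss="soft_l1",f_scale=.001)
    print(f,"plate",r.x.round(4),np.abs(r.fun).mean())
    # rails floor gap: sample depth along rows in frame
    m=((P[...,2]>.085)&(P[...,2]<.115))
    a=np.radians(5.8);ex=np.array([np.cos(a),np.sin(a)]);ey=np.array([-np.sin(a),np.cos(a)])
    for lo in (.590,.605,.620,.635):
        xs=np.arange(lo,lo+.015,.001);ys=np.arange(-.19,.05,.0005)
        A,B=np.meshgrid(xs,ys);W=A[...,None]*ex+B[...,None]*ey
        uv=proj(d,np.c_[W.reshape(-1,2),np.full(A.size,.1)]).round().astype(int)
        occ=m[uv[:,1].clip(0,383),uv[:,0].clip(0,511)].reshape(A.shape).mean(1)>.5
        e=[round(float(ys[i]),4) for i in range(len(ys)-1) if occ[i]!=occ[i+1]];print(lo,e)
    Hm=(P[...,2]>.06)&(P[...,2]<.11)&(P[...,1]<.04)&(P[...,1]>-.06)&(P[...,0]<.5)&(P[...,0]>.38)
    g=(mask(d,(55,60,30),(90,255,255))>0)&Hm
    if g.sum(): 
        v,u=np.nonzero(g);t=g&(P[...,2]>.088);v,u=np.nonzero(t);X=ray(d,np.c_[u,v],.097)[:,:2];print("handle",len(X),cv2.minAreaRect((X*1000).astype(np.float32)),np.median(P[t],0))
    rb=(mask(d,(0,110,40),(6,255,255))>0)|(mask(d,(172,110,40),(180,255,255))>0)
    rb&=(P[...,2]>.1)
    if rb.sum()>5: v,u=np.nonzero(rb);print("ball",ray(d,[[u.mean(),v.mean()]],.122))
d=dict(np.load("top1.npz"))
im=ortho(d,.36,.50,-.16,.06,.004,.0004);cv2.imwrite("pics/mat_o.png",grid(im,.50,.06,.0004))
E
```

```text
wb plate [0.6049 0.2257 0.0597] 0.002083361906647861
0.59 [-0.169, -0.145, -0.1165, -0.0865, -0.056, -0.0285, 0.004, 0.0215]
0.605 [-0.1685, -0.145, -0.116, -0.0865, -0.056, -0.0285, 0.0035, 0.0215]
0.62 [-0.169, -0.145, -0.116, -0.0865, -0.0565, -0.0295, 0.0035, 0.0215]
0.635 [-0.1685, -0.145, -0.116, -0.0865, -0.057, -0.0295, 0.003, 0.0215]
handle 365 ((453.73876953125, -4.0238800048828125), (16.9019775390625, 31.578603744506836), 1.614646077156067) [ 0.45380308 -0.00438172  0.09728921]
ball [[0.68171359 0.11558256 0.122     ]]
top1 plate [0.6002 0.2245 0.0586] 0.0007984330080369361
0.59 [-0.171, -0.1505, -0.119, -0.091, -0.057, -0.0315, 0.002, 0.02]
0.605 [-0.17, -0.1515, -0.1175, -0.092, -0.058, -0.0325, 0.0015, 0.0195]
0.62 [-0.171, -0.15, -0.119, -0.0905, -0.059, -0.031, 0.0025, 0.019]
0.635 [-0.17, -0.1515, -0.1175, -0.0915, -0.0575, -0.0315, 0.0025, 0.0205]
handle 71 ((450.60498046875, -6.843965530395508), (15.204277992248535, 27.647157669067383), 2.4338219165802) [ 0.45014767 -0.00607479  0.09710487]
ball [[0.50719228 0.25529667 0.122     ]]
```

View pics/mat_o.png

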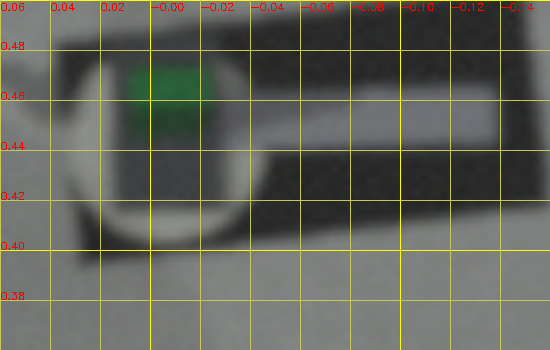

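```bash
python3 - <<'E'
from h import *
d=snap("top");P=cloud(d)
for a,c,m in blobs(mask(d,(17,100,60),(25,255,255))):
    X=np.median(P[m],0)
    if .3<X[0]<.55: print(a,X,ray(d,c,.034))
w=(.4303,.3722)
r=rv(np.radians(130))
robot.goto((*w,.14),r)
robot.move_linear((*w,.008),v=.12)
robot.gripper_to(0.0)
s=robot.sense();print(s["gripper_width"],s["eef_pos"],s["contact_force"],s["t"])
snap("wrist","w1")
E
```

```text
147 [0.42996585 0.37176011 0.03437554] [[0.43027558 0.37274004 0.034     ]]
0.035509435888381305 [0.43060205 0.37244946 0.00805275] [2.43207096 0.87534789 0.45738291] 10.2833
```

View pics/w1.png

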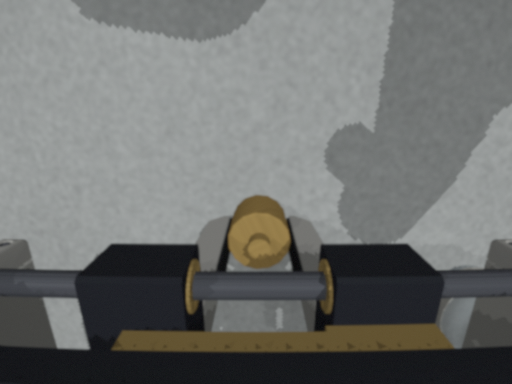

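```bash
python3 - <<'E'
from h import *
p=(.601,.2245)
r=rv(np.radians(130))
robot.move_linear((.4306,.3724,.20),v=.15)
robot.move_linear((*p,.20),v=.2)
robot.move_linear((*p,.125),v=.12)
s0=robot.sense()["contact_force"]
st=robot.move_linear((*p,.104),v=.03,f_stop=3)
s=robot.sense();print(st,s["eef_pos"],s["contact_force"]-s0)
robot.gripper_to(.06)
robot.move_linear((*p,.22),v=.15)
robot.hold(.2)
d=snap("wrist","w2");print(robot.sense()["t"])
robot.goto((.40,-.05,.25),rv(np.radians(92)))
d=snap("top","t2",(150,70,450,280),2.6);print(robot.sense()["t"])
E
```

```text
True [0.60086347 0.22468479 0.10648613] [-1.49891176  0.63699733  7.89272206]
16.1917
17.5333
```

View pics/w2.png

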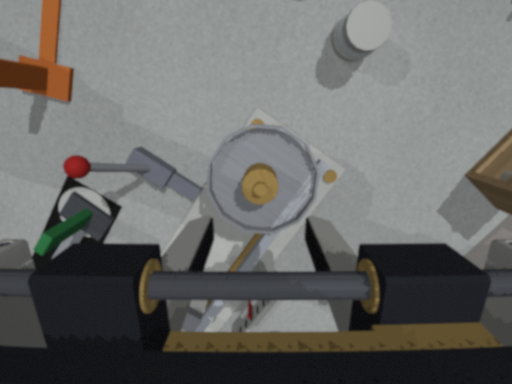

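View pics/t2.png

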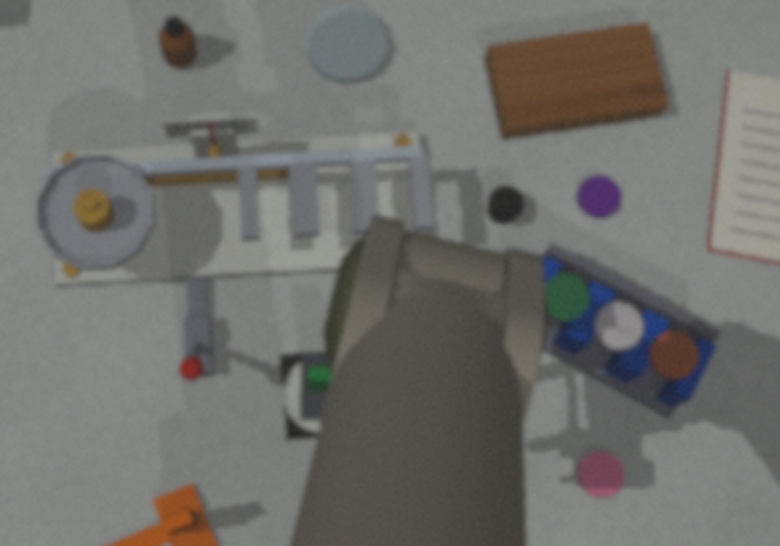

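```bash
python3 - <<'E'
from h import *
robot.gripper_to(.06)
robot.goto((.455,-.10,.24),rv(np.radians(92)));robot.hold(.3)
d=snap("wrist","p1");np.savez("p1.npz",**{k:np.array(v) for k,v in d.items()})
P=cloud(d)
g=(mask(d,(50,50,30),(90,255,255))>0)&(P[...,2]>.088)&(P[...,2]<.11)
v,u=np.nonzero(g);X=ray(d,np.c_[u,v],.097)[:,:2];print("handle",len(X),cv2.minAreaRect((X*1000).astype(np.float32)),np.median(P[g],0))
im=ortho(d,.36,.52,-.16,.06,.004,.0004);cv2.imwrite("pics/p1_o.png",grid(im,.52,.06,.0004));print(robot.sense()["t"])
E
```

```text
handle 373 ((451.130126953125, -5.432453155517578), (13.969574928283691, 28.701297760009766), 1.738961100578308) [ 0.45123303 -0.00529898  0.09733349]
18.5
```

View pics/p1_o.png

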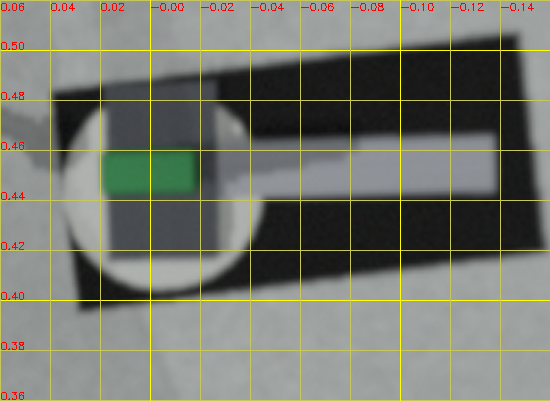

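View pics/p1.png

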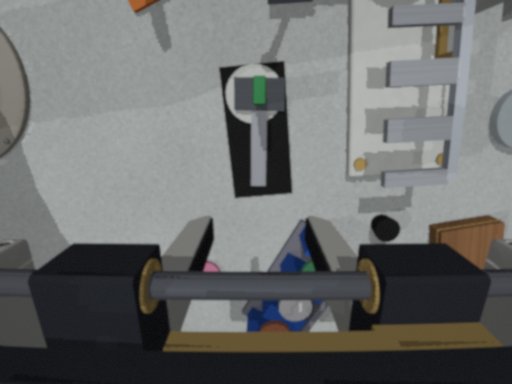

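```bash
cat >> h.py <<'E'
BY=np.radians(5.8); RY=np.radians(-26.9)
def fr(a): return np.array([np.cos(a),np.sin(a)]),np.array([-np.sin(a),np.cos(a)])
bx,by=fr(BY); rx,ry=fr(RY)
BERTH=[.621*bx+v*by for v in (-.1345,-.0745,-.0145)]
RACK=[np.array([.5139,-.2967])+k*.06*ry for k in (-1,0,1)]
DISC=[np.array([.4873,-.3498]),np.array([.5140,-.2965]),np.array([.5412,-.2433])]
LEVP=.4956*bx+.0727*by
OFF=[0.0,0.0]  # handle point relative to tcp along px, py
def pad(B,yaw,s,zu,v=.1,f=None):
    "bring lifter so that seat is at B+s*px, underside at zu"
    ex,ey=fr(yaw); H=np.asarray(B)+ex*(s-.110)-ex*OFF[0]-ey*OFF[1]
    return robot.move_linear((H[0],H[1],zu+.0512),rv(yaw+np.pi),v=v,f_stop=f)
def pick(B,yaw,ztop,hi=.135):
    print("down",pad(B,yaw,-.055,ztop-.016,.12,8))
    print("fwd",pad(B,yaw,0,ztop-.016,.06,8))
    pad(B,yaw,0,ztop+.004,.03)
    pad(B,yaw,0,hi,.08)
def place(B,yaw,ztop,hi=.14):
    pad(B,yaw,0,ztop+.004,.08)
    pad(B,yaw,0,ztop-.012,.03)
    print("back",pad(B,yaw,-.056,ztop-.012,.06,8))
    pad(B,yaw,-.056,hi,.12)
E
python3 - <<'E'
from h import *
print(BERTH,RACK,LEVP)
d=snap("top")
h=(.4511,-.0054);r=rv(np.radians(91.7))
robot.goto((*h,.15),r)
robot.move_linear((*h,.0532),v=.1)
robot.gripper_to(0)
s=robot.sense();print(s["gripper_width"],s["eef_pos"],s["contact_force"])
robot.move_linear((*h,.14),v=.08)
robot.hold(.3);s=robot.sense();print(s["gripper_width"],s["contact_force"],s["wrist_torque"],s["t"])
d=snap("scene","s3",(130,120,420,320),2.6)
d=snap("wrist","s3w");d=snap("top","s3t",(150,70,450,280),2.6)
E
```

```text
[array([ 0.63141299, -0.07105549]), array([ 0.62534961, -0.01136265]), array([0.61928624, 0.04833019])] [array([ 0.48675392, -0.35020785]), array([ 0.5139, -0.2967]), array([ 0.54104608, -0.24319215])] [0.48571609 0.12241133]
0.013883451133268812 [ 0.45104915 -0.00538382  0.05313937] [ 0.38190375  0.28619889 -0.23367138]
0.01363666250335551 [ 0.55612613  0.62926112 -1.87480148] [-0.09577774  0.07414081  0.03666449] 22.575
```

View pics/s3.png

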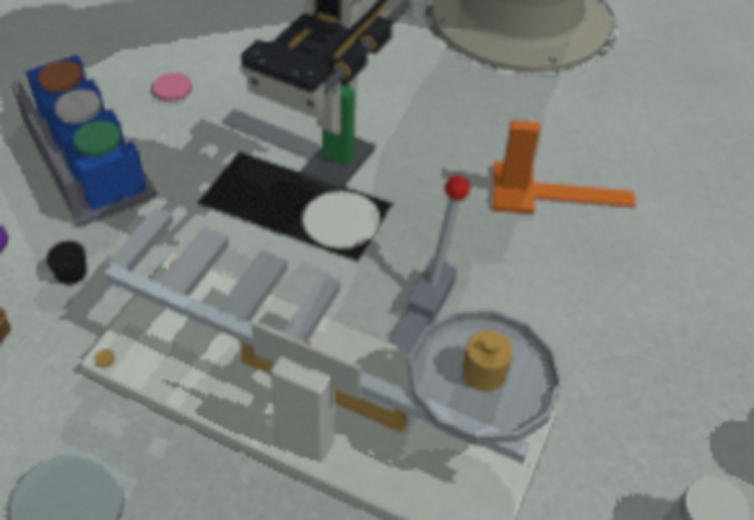

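View pics/s3t.png

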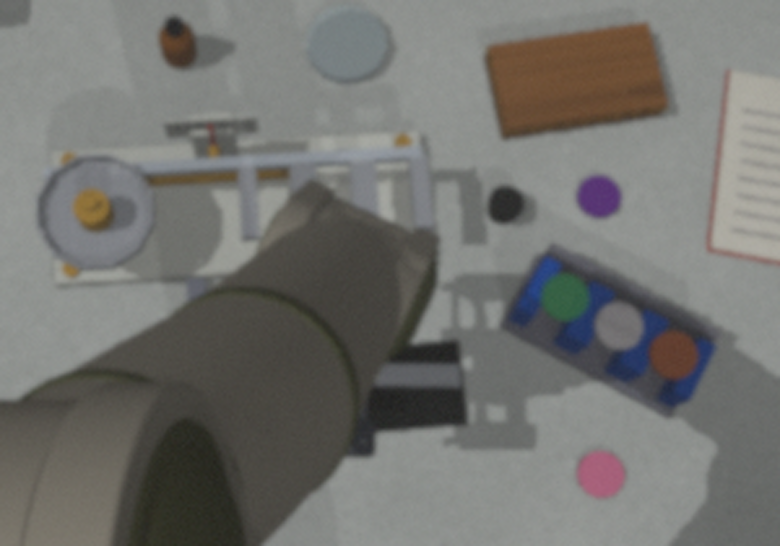

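```bash
python3 - <<'E'
from h import *
d=snap("scene");P=cloud(d)
m=(abs(P[...,0]-.455)<.011)&(P[...,1]<-.03)&(P[...,1]>-.15)&(P[...,2]>.05)&(P[...,2]<.13)
X=P[m];
for a in np.arange(-.14,-.03,.02):
    k=abs(X[:,1]-a-.01)<.01; print(round(a,2),k.sum(),np.median(X[k],0).round(4) if k.any() else "")
w=mask(d,(0,0,130),(180,40,255)); u0,v0,u1,v1=240,188,280,225
for a,c,mm in blobs(w,60):
    Q=np.median(P[mm],0)
    if abs(Q[0]-.444)<.05 and abs(Q[1])<.05: 
        v,u=np.nonzero(mm);Z=ray(d,np.c_[u,v],.002)[:,:2];print("spot",a,cv2.minEnclosingCircle((Z*1000).astype(np.float32)),Z.mean(0))
E
```

```text
-0.14 33 [ 0.4563 -0.1268  0.0913]
-0.12 46 [ 0.4563 -0.1094  0.0915]
-0.1 43 [ 0.4553 -0.0901  0.0915]
-0.08 53 [ 0.4558 -0.0698  0.0914]
-0.06 43 [ 0.4563 -0.0497  0.0916]
-0.04 23 [ 0.4551 -0.0354  0.0918]
```

```bash
python3 - <<'E'
from h import *
pad(DISC[2],RY,-.055,.12,.1)
print(robot.sense()["q"].round(2),robot.sense()["t"])
snap("scene","g1",(130,120,330,260),3.5)
pick(DISC[2],RY,.07)
s=robot.sense();print(s["eef_pos"],s["contact_force"],s["t"])
snap("scene","g2",(100,90,330,260),3.4)
E
```

```text
[ 0.12  0.33  0.19  2.31 -0.13  0.51  1.52] 24.6833
down False
fwd False
[ 0.44288292 -0.19341409  0.18589003] [-0.43203614  0.26923426 -2.11300534] 28.2333
```

View pics/g1.png

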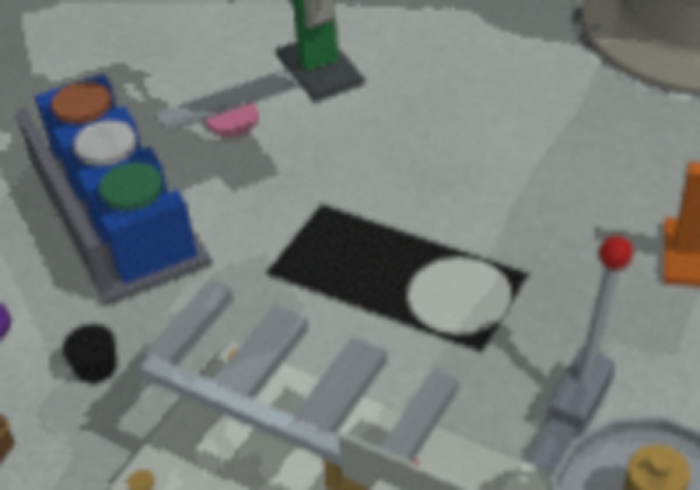

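View pics/g2.png

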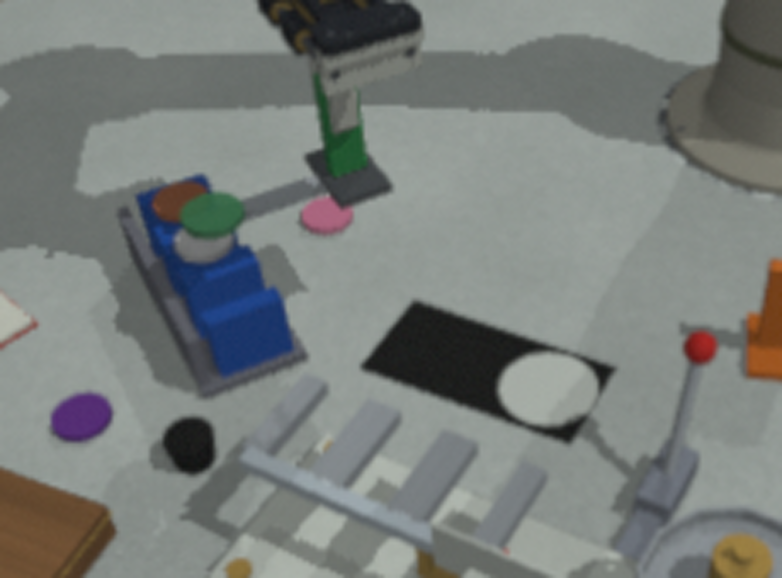

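```bash
python3 - <<'E'
from h import *
pad(BERTH[2],BY,0,.135,.12)
pad(BERTH[2],BY,0,.112,.08)
d=snap("scene","g3",(130,120,380,320),3)
P=cloud(d)
g=(mask(d,(50,60,30),(90,255,255))>0)&(P[...,2]>.112)&(P[...,2]<.135)&(P[...,0]>.57)
for a,c,m in blobs(g.astype(np.uint8)*255): print(a,"disc",ray(d,c,.124),np.median(P[m],0),"target",BERTH[2])
print(robot.sense()["t"])
E
```

```text
309 disc [[0.6217341  0.05096457 0.124     ]] [0.62100695 0.05008224 0.12250441] target [0.61928624 0.04833019]
30.9167
```

View pics/g3.png

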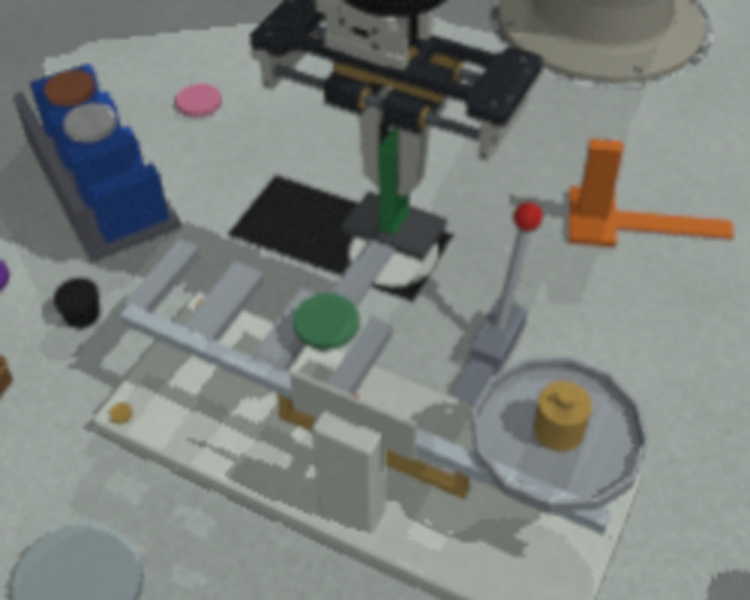

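```bash
python3 - <<'E'
from h import *
d=snap("scene");P=cloud(d)
m=((P[...,2]>.085)&(P[...,2]<.107))
X=P[m][:,:2];xx=X@bx;yy=X@by
k=(xx>.588)&(xx<.65)
h,e=np.histogram(yy[k],np.arange(-.18,.05,.002));print([(round(float(a),3),int(n)) for a,n in zip(e,h)])
k=(yy>-.12)&(yy<-.09);print(np.percentile(xx[k],[1,2,5]))
print("disc",np.array([.6217,.0510])@bx,np.array([.6217,.0510])@by,np.array([.6210,.0501])@by)
E
```

```text
[(-0.18, 0), (-0.178, 0), (-0.176, 0), (-0.174, 0), (-0.172, 0), (-0.17, 2), (-0.168, 7), (-0.166, 18), (-0.164, 11), (-0.162, 22), (-0.16, 17), (-0.158, 15), (-0.156, 19), (-0.154, 18), (-0.152, 18), (-0.15, 65), (-0.148, 9), (-0.146, 0), (-0.144, 0), (-0.142, 0), (-0.14, 0), (-0.138, 0), (-0.136, 0), (-0.134, 0), (-0.132, 0), (-0.13, 0), (-0.128, 0), (-0.126, 0), (-0.124, 0), (-0.122, 0), (-0.12, 0), (-0.118, 0), (-0.116, 4), (-0.114, 17), (-0.112, 18), (-0.11, 21), (-0.108, 18), (-0.106, 18), (-0.104, 18), (-0.102, 16), (-0.1, 18), (-0.098, 25), (-0.096, 13), (-0.094, 17), (-0.092, 21), (-0.09, 57), (-0.088, 18), (-0.086, 0), (-0.084, 0), (-0.082, 0), (-0.08, 0), (-0.078, 0), (-0.076, 0), (-0.074, 0), (-0.072, 0), (-0.07, 0), (-0.068, 0), (-0.066, 0), (-0.064, 0), (-0.062, 0), (-0.06, 0), (-0.058, 0), (-0.056, 5), (-0.054, 21), (-0.052, 17), (-0.05, 20), (-0.048, 16), (-0.046, 12), (-0.044, 14), (-0.042, 4), (-0.04, 11), (-0.038, 6), (-0.036, 9), (-0.034, 5), (-0.032, 4), (-0.03, 19), (-0.028, 3), (-0.026, 0), (-0.024, 0), (-0.022, 0), (-0.02, 0), (-0.018, 0), (-0.016, 0), (-0.014, 0), (-0.012, 0), (-0.01, 0), (-0.008, 0), (-0.006, 0), (-0.004, 0), (-0.002, 0), (0.0, 0), (0.002, 0), (0.004, 2), (0.006, 19), (0.008, 24), (0.01, 19), (0.012, 21), (0.014, 20), (0.016, 23), (0.018, 21), (0.02, 25), (0.022, 46), (0.024, 13), (0.026, 0), (0.028, 0), (0.03, 0), (0.032, 0), (0.034, 0), (0.036, 0), (0.038, 0), (0.04, 0), (0.042, 0), (0.044, 0), (0.046, 0)]
[0.58901423 0.58997199 0.59267866]
disc 0.6236712078351879 -0.012087783808369543 -0.012912437038287395
```

```bash
python3 - <<'E'
from h import *
place(BERTH[2],BY,.1)
snap("scene","g4",(130,120,380,320),3)
print(robot.sense()["contact_force"],robot.sense()["t"])
E
```

```text
back False
[ 0.64874694  0.66365357 -1.05384493] 33.6167
```

View pics/g4.png

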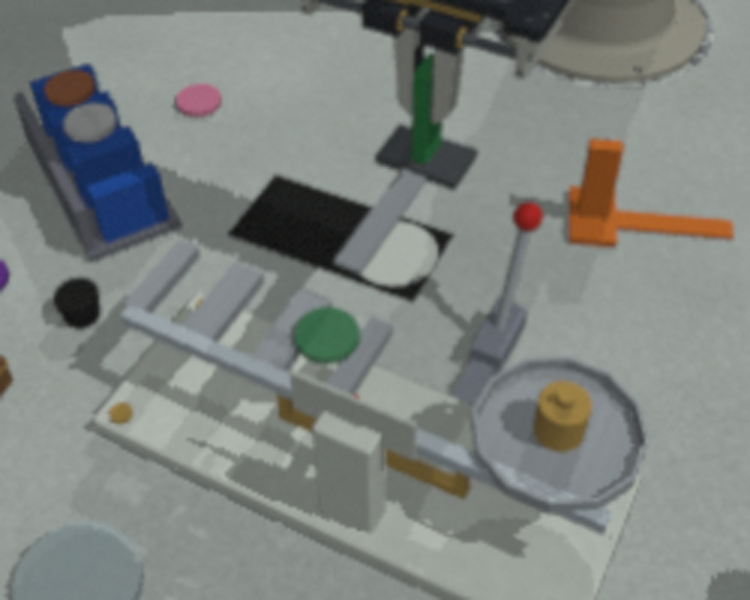

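```bash
python3 - <<'E'
from h import *
pad(DISC[1],RY,-.055,.135,.14)
pick(DISC[1],RY,.07)
snap("scene","m1",(100,90,330,260),3.4)
pad(BERTH[1],BY,0,.135,.12)
snap("scene","m2",(130,120,380,320),3)
place(BERTH[1],BY,.1)
print(robot.sense()["t"])
snap("scene","m3",(130,120,380,320),3)
E
python3 -c "
import cv2,numpy as np
a=[cv2.resize(cv2.imread(f'pics/m{i}.png'),(400,300)) for i in (1,2,3)]
cv2.imwrite('pics/mm.png',np.vstack([np.hstack(a[:2]),np.hstack([a[2],a[2]*0])]))"
```

```text
down False
fwd False
back False
44.4917
```

View pics/mm.png

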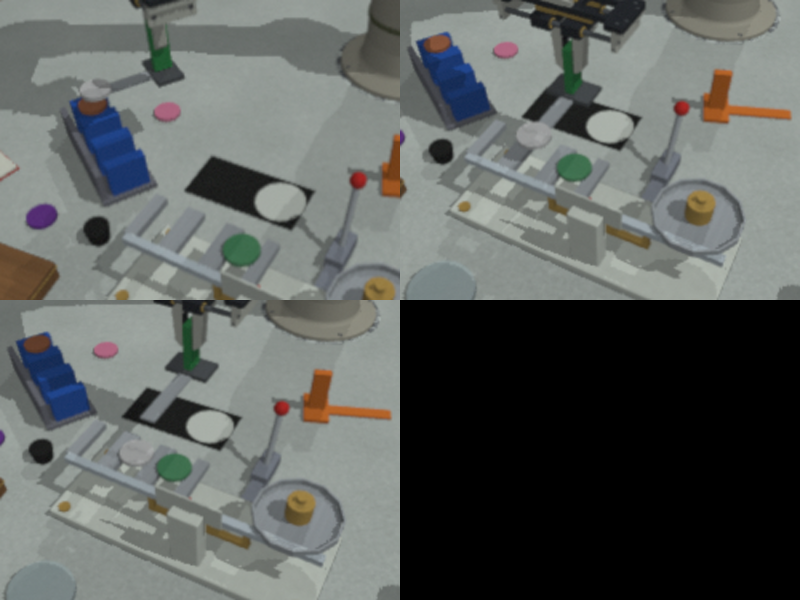

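```bash
python3 - <<'E'
from h import *
pad(DISC[0],RY,-.055,.135,.14)
pick(DISC[0],RY,.07)
snap("scene","n1",(100,90,330,260),3.4)
pad(BERTH[0],BY,0,.135,.12)
snap("scene","n2",(130,120,380,320),3)
place(BERTH[0],BY,.1)
print(robot.sense()["t"])
d=snap("scene","n3",(130,120,380,320),3)
np.savez("n3.npz",**{k:np.array(v) for k,v in d.items()})
P=cloud(d)
# mat & spot in scene
m=mask(d,(0,0,0),(180,255,60))
for a,c,mm in blobs(mask(d,(0,0,115),(180,40,255))&((P[...,2]<.012)&(abs(P[...,0]-.445)<.05)&(abs(P[...,1]+.005)<.045)).astype(np.uint8)*255,100): 
    v,u=np.nonzero(mm);Z=ray(d,np.c_[u,v],.002)[:,:2];print(a,c,Z.mean(0),cv2.minEnclosingCircle((Z*1000).astype(np.float32)))
im=ortho(d,.38,.52,-.18,.06,.002,.0004);cv2.imwrite("pics/n3_o.png",grid(im,.52,.06,.0004))
E
python3 -c "
import cv2,numpy as np
a=[cv2.resize(cv2.imread(f'pics/n{i}.png'),(400,300)) for i in (1,2,3)]
cv2.imwrite('pics/nn.png',np.vstack([np.hstack(a[:2]),np.hstack([a[2],cv2.resize(cv2.imread('pics/n3_o.png'),(400,300))])]))"
```

```text
down False
fwd False
back False
55.5333
534 [262.02808989 203.82397004] [ 0.44277583 -0.00113727] ((437.2603759765625, 5.561653137207031), 51.13605499267578)
```

View pics/nn.png

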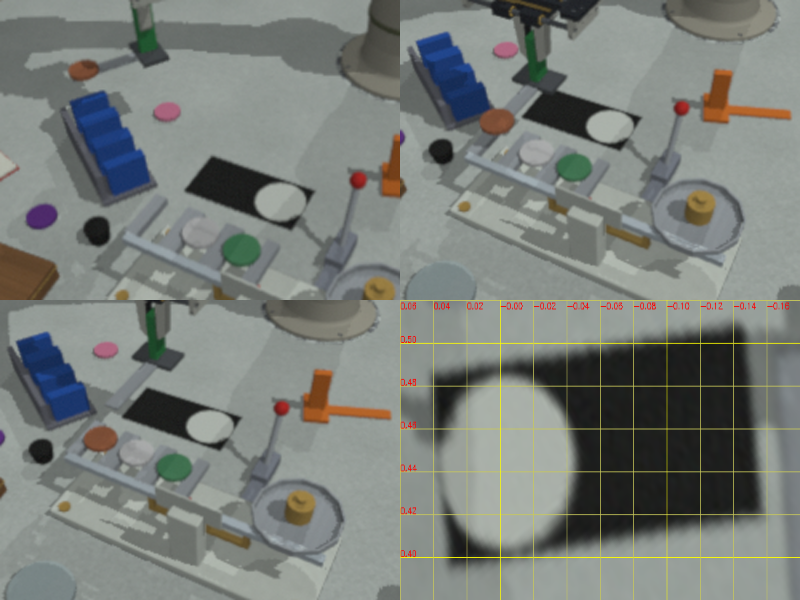

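```bash
cat >> h.py <<'E'
SPOT=np.array([.4445,-.005]);MY=np.radians(-83)
def stand():
    ex,_=fr(MY);B=SPOT+.11*ex
    pad(B,MY,0,.10,.12)
    pad(B,MY,0,.012,.1)
    print("mat",pad(B,MY,0,-.002,.02,3)); s=robot.sense();print(s["eef_pos"],s["t"])
    robot.gripper_to(.05)
    robot.move_linear((*s["eef_pos"][:2],.20),v=.15)
E
python3 - <<'E'
from h import *
stand()
d=snap("scene","l1",(130,120,420,320),2.6)
d=snap("top","l1t",(150,70,450,280),2.6);P=cloud(d)
for f,c in (("top",d),("scene",robot.snapshot("scene"))):
    P=cloud(c);rb=((mask(c,(0,110,40),(6,255,255))>0)|(mask(c,(172,110,40),(180,255,255))>0))&(P[...,2]>.1)&(P[...,0]<.6)
    v,u=np.nonzero(rb);print(f,"ball",rb.sum(),ray(c,[[u.mean(),v.mean()]],.122),np.median(P[rb],0))
E
```

```text
mat True
[ 0.44462272 -0.00487813  0.05286908] 58.85
top ball 28 [[0.44794397 0.12294184 0.122     ]] [0.44683201 0.12215317 0.13010797]
scene ball 64 [[0.44903181 0.12362678 0.122     ]] [0.45301257 0.1248855  0.12540505]
```

View pics/l1.png

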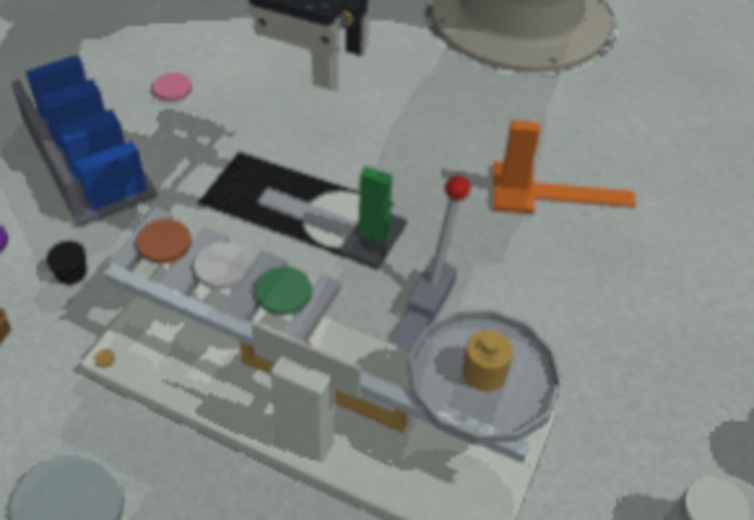

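View pics/l1t.png

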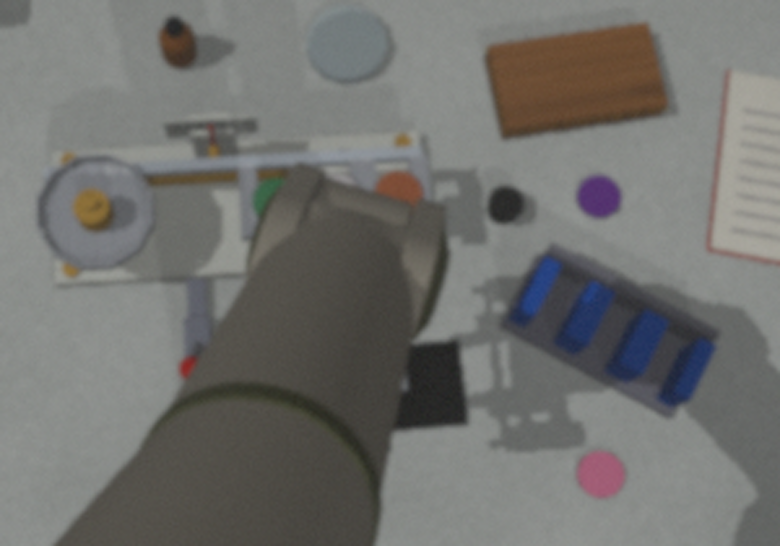

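```bash
python3 - <<'E'
from h import *
robot.gripper_to(0)
def P2(x,y,z): 
    w=x*bx+y*by; return (w[0],w[1],z)
r=rv(BY+np.pi)
robot.goto(P2(.424,.0727,.22),r)
robot.hold(.2)
d=snap("wrist","lv0")
print("down",robot.move_linear(P2(.424,.0727,.106),v=.1,f_stop=6))
s=robot.sense();print(s["eef_pos"],s["contact_force"],s["t"])
d=snap("scene","lv1",(200,120,420,320),3)
E
```

```text
down False
[0.41473544 0.11524081 0.10637478] [ 0.32845879 -0.44907463 -0.0262853 ] 64.2667
```

View pics/lv1.png

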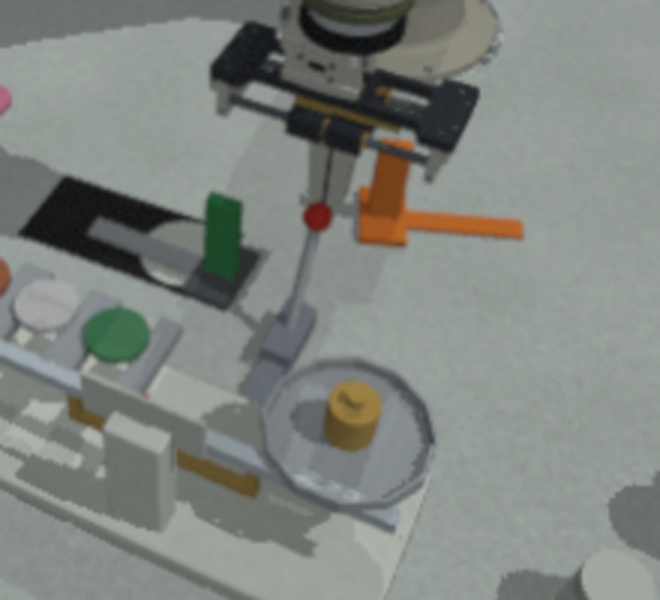

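View pics/lv0.png

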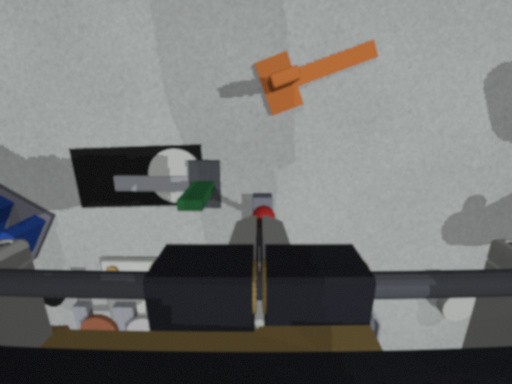

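```bash
python3 - <<'E'
from h import *
def P2(x,y,z): 
    w=x*bx+y*by; return (w[0],w[1],z)
st=robot.move_linear(P2(.548,.0727,.106),v=.06,f_stop=14)
s=robot.sense();print(st,"x'",s["eef_pos"][:2]@bx,s["contact_force"],s["t"])
d=snap("scene","lv2",(200,120,420,320),3)
E
```

```text
True x' 0.5163279653640278 [-2.32880937 -0.64017118  1.05710078] 65.7583
```

View pics/lv2.png

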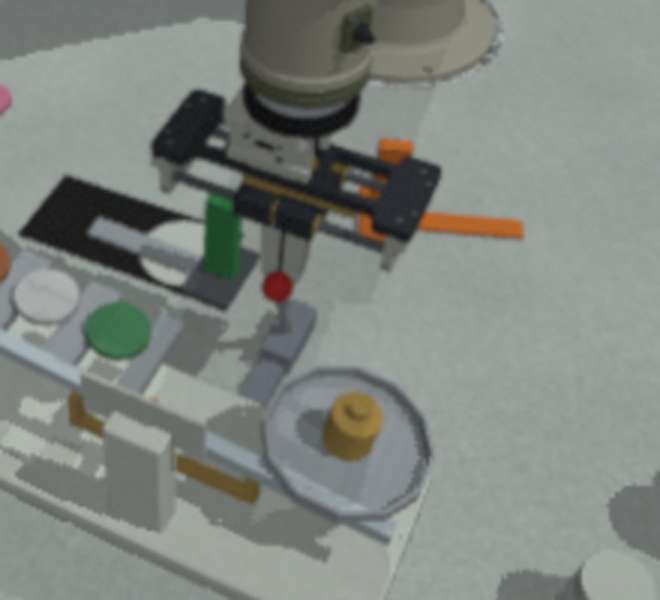

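```bash
python3 - <<'E'
from h import *
def P2(x,y,z): 
    w=x*bx+y*by; return (w[0],w[1],z)
def tilt():
    P=cloud(robot.snapshot("scene")).reshape(-1,3);x=P[:,:2]@bx;y=P[:,:2]@by
    m=(x>.645)&(x<.672)&(P[:,2]>.07)&(P[:,2]<.135)&((y<.05)&(y>-.15))
    c=np.polyfit(y[m],P[m,2],1); return -c[0],m.sum()
st=robot.move_linear(P2(.53,.0727,.106),v=.03,f_stop=12)
s=robot.sense();print(st,"x'",s["eef_pos"][:2]@bx,s["contact_force"],s["t"])
robot.move_linear(P2(.495,.0727,.106),v=.08)
robot.move_linear(P2(.495,.0727,.17),v=.15)
robot.hold(1.2)
for _ in range(2):
    print(tilt());robot.hold(.4)
d=snap("scene","lv3",(130,120,420,320),2.6)
P=cloud(d);rb=((mask(d,(0,110,40),(6,255,255))>0)|(mask(d,(172,110,40),(180,255,255))>0))&(P[...,2]>.1)&(P[...,0]<.6)
v,u=np.nonzero(rb);b=ray(d,[[u.mean(),v.mean()]],.122)[0];print("ball x'",b[:2]@bx,"exp",.4956+.041,robot.sense()["t"])
E
```

```text
True x' 0.5161340558681484 [-0.54548006  0.34707486  1.56912058] 66.0917
(np.float64(0.11701290224841483), np.int64(621))
(np.float64(0.11960128391489132), np.int64(624))
ball x' 0.5405983525684783 exp 0.5366 69.225
```

View pics/lv3.png

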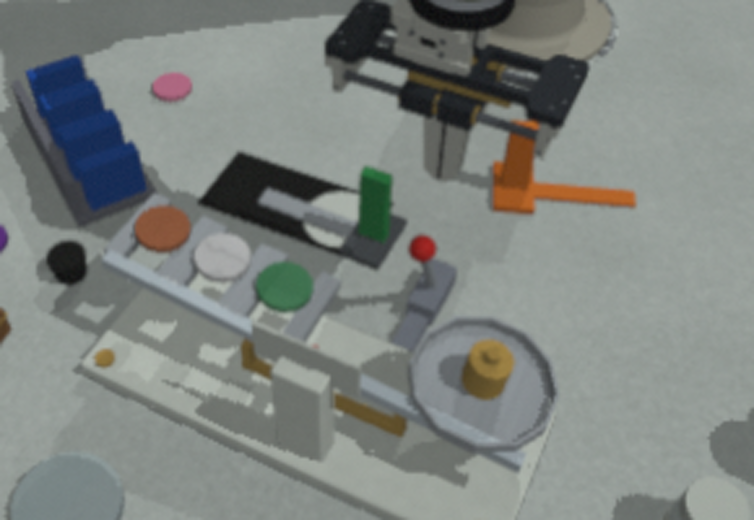

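```bash
python3 - <<'E'
from h import *
def P2(x,y,z): 
    w=x*bx+y*by; return (w[0],w[1],z)
def tilt():
    P=cloud(robot.snapshot("scene")).reshape(-1,3);x=P[:,:2]@bx;y=P[:,:2]@by
    m=(x>.645)&(x<.672)&(P[:,2]>.07)&(P[:,2]<.135)&((y<.05)&(y>-.15))
    c=np.polyfit(y[m],P[m,2],1); return -c[0],m.sum()
robot.move_linear(P2(.495,.0727,.185),v=.15)
robot.move_linear(P2(.567,.0727,.185),v=.15)
print("down",robot.move_linear(P2(.567,.0727,.106),v=.08,f_stop=6))
st=robot.move_linear(P2(.44,.0727,.106),v=.06,f_stop=14)
s=robot.sense();print(st,"x'",s["eef_pos"][:2]@bx,s["contact_force"],s["t"])
st=robot.move_linear(P2(.455,.0727,.106),v=.03,f_stop=12)
s=robot.sense();print(st,"x'",s["eef_pos"][:2]@bx,s["contact_force"],s["t"])
robot.move_linear(P2(.495,.0727,.106),v=.08)
robot.move_linear(P2(.495,.0727,.22),v=.15)
print(tilt())
d=snap("scene","lv4",(130,120,420,320),2.6)
P=cloud(d);rb=((mask(d,(0,110,40),(6,255,255))>0)|(mask(d,(172,110,40),(180,255,255))>0))&(P[...,2]>.1)&(P[...,0]<.6)
v,u=np.nonzero(rb);b=ray(d,[[u.mean(),v.mean()]],.122)[0];print("ball x'",b[:2]@bx,"exp",.4956-.041,robot.sense()["t"])
# view paddle
robot.goto((.46,-.075,.25),rv(np.radians(95)));robot.hold(.3)
d=snap("wrist","p2");P=cloud(d)
g=(mask(d,(50,50,30),(90,255,255))>0)&(P[...,2]>.088)&(P[...,2]<.11)&(P[...,0]<.54)
v,u=np.nonzero(g);X=ray(d,np.c_[u,v],.097)[:,:2];print("handle",len(X),cv2.minAreaRect((X*1000).astype(np.float32)),np.median(P[g],0))
im=ortho(d,.36,.52,-.16,.08,.004,.0004);cv2.imwrite("pics/p2_o.png",grid(im,.52,.08,.0004));print(robot.sense()["t"])
E
```

```text
down False
True x' 0.4762469049402095 [2.80104876 0.15153862 0.9747734 ] 72.675
True x' 0.47643315068783 [1.57429622 0.26667897 0.64769777] 73.0083
(np.float64(0.02021973012169827), np.int64(609))
ball x' 0.45892027996197426 exp 0.4546 74.3917
handle 353 ((450.32269287109375, 38.23260498046875), (13.202488899230957, 28.691896438598633), 5.148370742797852) [0.45068844 0.03774713 0.09737738]
75.6667
```

View pics/lv4.png

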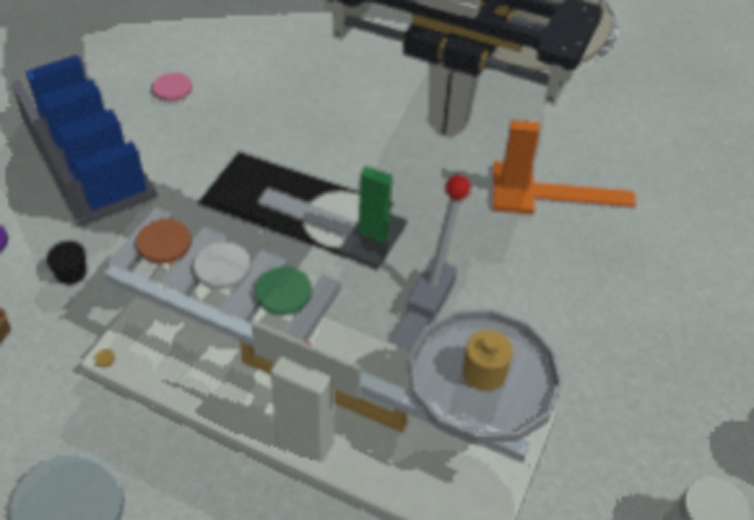

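View pics/p2_o.png

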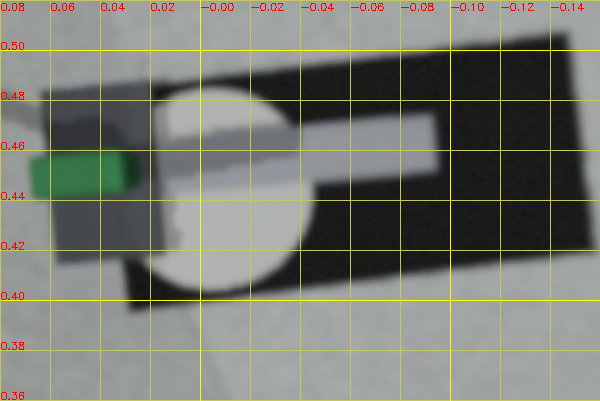

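```bash
python3 - <<'E'
from h import *
def tilt(c):
    P=cloud(c).reshape(-1,3);x=P[:,:2]@bx;y=P[:,:2]@by
    m=(x>.645)&(x<.672)&(P[:,2]>.07)&(P[:,2]<.135)&((y<.05)&(y>-.15))
    return -np.polyfit(y[m],P[m,2],1)[0]
print("before",tilt(dict(np.load("n3.npz"))))
yaw=np.radians(-84.85)
h=(.4503,.0382)
robot.goto((*h,.15),rv(yaw+np.pi));robot.gripper_to(.05)
robot.move_linear((*h,.0530),v=.1)
robot.gripper_to(0)
s=robot.sense();print(s["gripper_width"])
robot.move_linear((*h,.14),v=.08);robot.hold(.2)
d=snap("scene","q1",(130,120,420,320),2.6);P=cloud(d)
ex,ey=fr(yaw);Q=P.reshape(-1,3);u=(Q[:,:2]-h)@ex;w=(Q[:,:2]-h)@ey
for a in np.arange(-.04,.14,.02):
    k=(abs(w)<.012)&(abs(u-a)<.01)&(Q[:,2]>.06)&(Q[:,2]<.115);print(round(a,3),k.sum(),np.median(Q[k],0).round(4) if k.any() else "",w[k].mean())
k=(abs(w)<.018)&(u>.05)&(Q[:,2]>.08)&(Q[:,2]<.105);print("tip",np.percentile(u[k],99));print(robot.sense()["t"])
E
```

```text
before 0.019642515105743077
0.01355786401086163
-0.04 0  nan
-0.02 58 [0.4529 0.0555 0.0968] 0.0022465670115844453
0.0 52 [0.4577 0.0394 0.1023] 0.0076468990266097174
0.02 42 [0.4569 0.0173 0.094 ] 0.0029550623790458056
0.04 54 [ 0.4561 -0.0013  0.0912] 0.0017274134526482508
0.06 53 [ 0.4569 -0.0205  0.0914] 0.0013574609118259184
0.08 53 [ 0.46   -0.0418  0.0915] 0.0017370240736170476
0.1 48 [ 0.4604 -0.0615  0.0917] 0.0012404566428724983
0.12 50 [ 0.4632 -0.0813  0.0916] 0.0014407630625385302
tip 0.12995284036455448
80.5417<stdin>:17: RuntimeWarning: Mean of empty slice.
  ret = ret.dtype.type(ret / rcount)
```

```bash
python3 - <<'E'
from h import *
for nm,d in (("n3",dict(np.load("n3.npz"))),("now",robot.snapshot("scene"))):
    P=cloud(d)
    for n,lo,hi in [("terra",(5,100,50),(16,255,255)),("green",(50,60,30),(90,255,255)),("white",(0,0,105),(180,40,255))]:
        for a,c,m in blobs(mask(d,lo,hi)&((P[...,2]>.103)&(P[...,2]<.114)&(P[...,1]<.1)&(P[...,0]>.57)&(P[...,0]<.66)).astype(np.uint8)*255,80): print(nm,n,a,ray(d,c,.107)[0].round(4),np.median(P[m],0).round(4))
print(BERTH)
E
```

```text
n3 terra 259 [ 0.6332 -0.0691  0.107 ] [ 0.6335 -0.0682  0.1078]
n3 green 305 [0.6213 0.0507 0.107 ] [0.6212 0.0506 0.1072]
n3 white 291 [ 0.6273 -0.0088  0.107 ] [ 0.6277 -0.0086  0.1074]
now terra 259 [ 0.633  -0.0691  0.107 ] [ 0.6337 -0.0693  0.1074]
now green 299 [0.6213 0.0504 0.107 ] [0.6217 0.0502 0.1069]
now white 294 [ 0.6275 -0.0086  0.107 ] [ 0.6276 -0.0083  0.1071]
[array([ 0.63141299, -0.07105549]), array([ 0.62534961, -0.01136265]), array([0.61928624, 0.04833019])]
```

```bash
cat > back.py <<'E'
from h import *
import sys
i=int(sys.argv[1])
s=robot.sense()["eef_pos"]; robot.move_linear((s[0],s[1],.1862),v=.1)
pad(BERTH[i],BY,-.055,.135,.13)
pick(BERTH[i],BY,.1,hi=.135)
snap("scene","b1",(100,90,380,310),2.8)
pad(RACK[i],RY,0,.135,.12)
snap("scene","b2",(100,90,380,310),2.8)
place(RACK[i],RY,.07,hi=.135)
print(robot.sense()["t"])
snap("scene","b3",(100,90,380,310),2.8)
a=[cv2.resize(cv2.imread(f'pics/b{k}.png'),(400,300)) for k in (1,2,3)]
cv2.imwrite(f'pics/bb{i}.png',np.vstack([np.hstack(a[:2]),np.hstack([a[2],a[2]*0])]))
E
python3 back.py 0
```

```text
down False
fwd False
back False
91.7833
```

View pics/bb0.png

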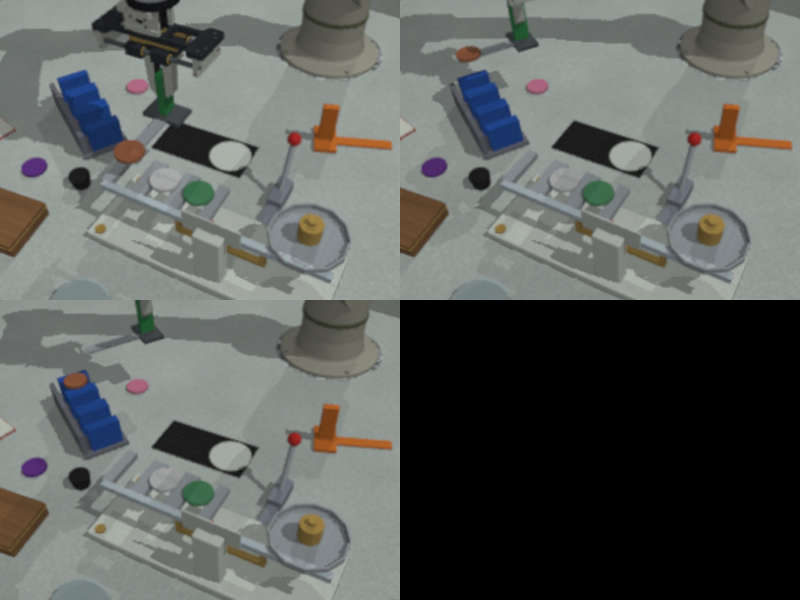

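```bash
python3 back.py 1
```

```text
down False
fwd False
back False
103.1167
```

View pics/bb1.png

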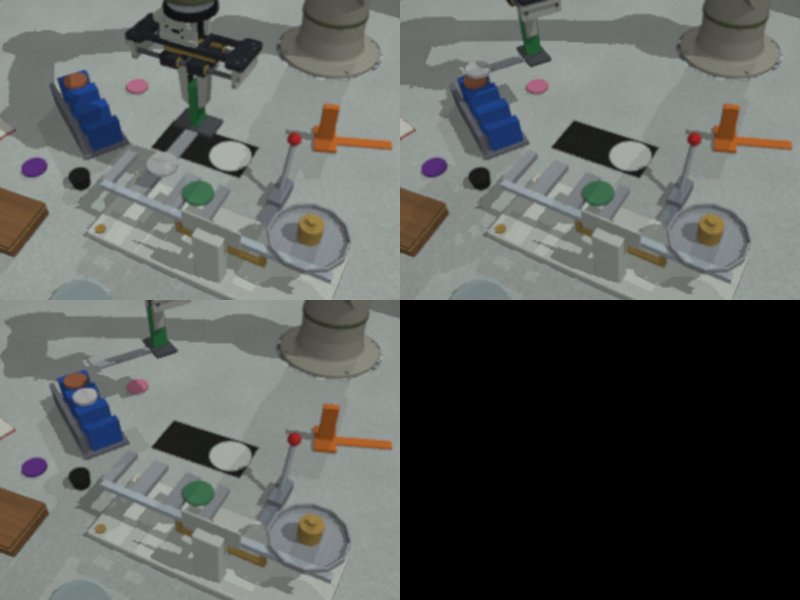

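```bash
python3 back.py 2 && python3 - <<'E'
from h import *
stand()
snap("scene","e1",(100,90,400,310),2.6)
robot.goto((.46,-.10,.25),rv(np.radians(95)));robot.hold(.3)
d=snap("wrist","p3");P=cloud(d)
g=(mask(d,(50,50,30),(90,255,255))>0)&(P[...,2]>.088)&(P[...,2]<.11)&(P[...,0]<.54)
v,u=np.nonzero(g);X=ray(d,np.c_[u,v],.097)[:,:2];print("handle",len(X),cv2.minAreaRect((X*1000).astype(np.float32)),np.median(P[g],0))
im=ortho(d,.36,.52,-.16,.08,.004,.0004);cv2.imwrite("pics/p3_o.png",grid(im,.52,.08,.0004));print(robot.sense()["t"])
E
```

```text
down False
fwd False
back False
114.35
mat True
[ 0.44463588 -0.00486381  0.05260128] 117.5833
handle 319 ((444.8278503417969, -5.123939514160156), (12.603254318237305, 28.972450256347656), 8.270848274230957) [ 0.44482518 -0.00482888  0.09734633]
120.3917
```

View pics/e1.png

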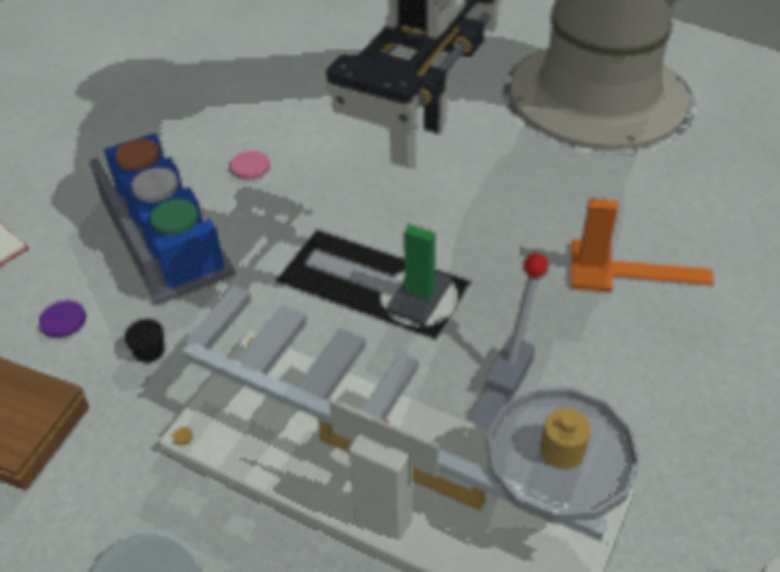

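View pics/p3_o.png

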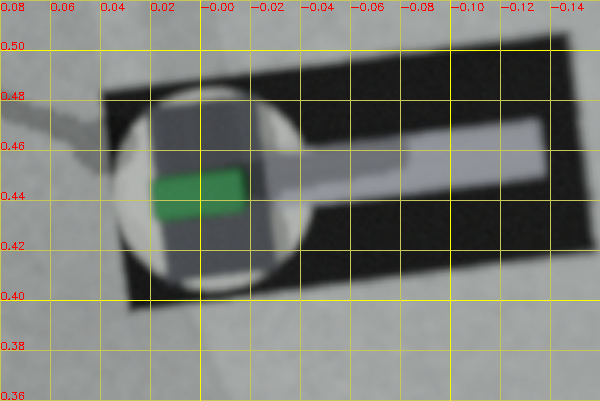

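```bash
python3 - <<'E'
from h import *
x=np.array([np.cos(np.radians(60)),np.sin(np.radians(60)),0]);p=np.array([.513,-.297,0])-.0755*x;p[2]=.42-.1665
robot.goto(p,rv(np.radians(60)));robot.hold(.4)
d=snap("wrist","fin");P=cloud(d)
for n,lo,hi in [("terra",(5,100,50),(16,255,255)),("green",(55,70,40),(85,255,255)),("white",(0,0,100),(180,40,255))]:
    for a,c,m in blobs(mask(d,lo,hi)&((P[...,2]>.074)&(P[...,2]<.086)&(P[...,1]<-.2)).astype(np.uint8)*255,100): print(n,a,ray(d,c,.078)[0].round(4),np.median(P[m],0).round(4))
snap("top","fint",(0,0,512,384),1.5);print(robot.sense()["t"])
E
```

```text
terra 1005 [ 0.4882 -0.3506  0.078 ] [ 0.4883 -0.3504  0.0787]
green 1371 [ 0.5424 -0.2434  0.078 ] [ 0.5423 -0.2435  0.0785]
white 1236 [ 0.5154 -0.297   0.078 ] [ 0.5155 -0.297   0.0786]
121.9167
```

View pics/fin.png

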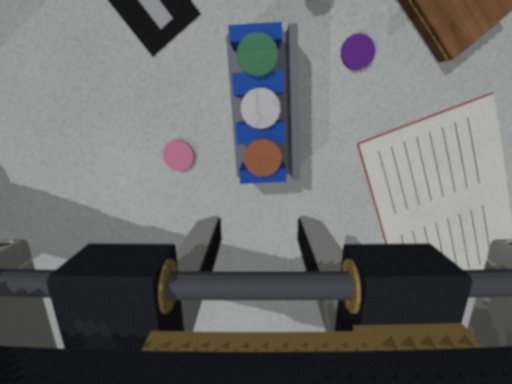

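View pics/fint.png

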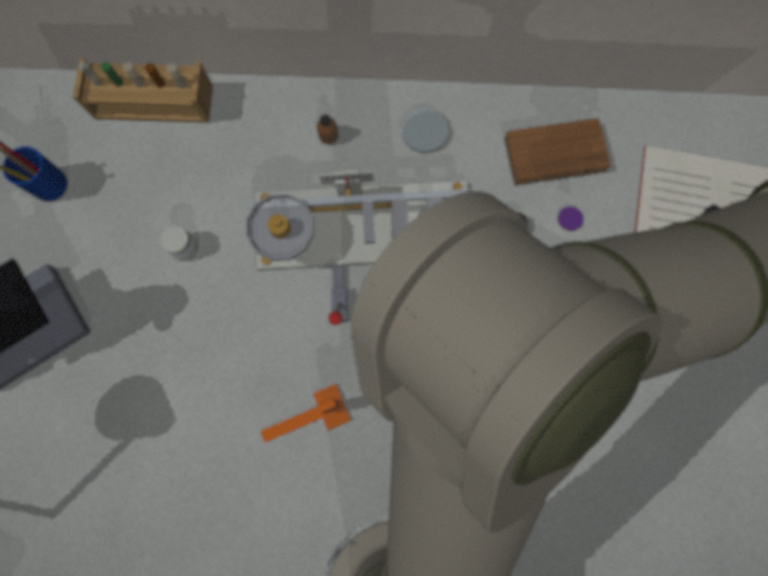

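All three discs lie flat and centred in the rack, at pixels (258,53), (260,108) and (263,157). The weight is still on the plate and the lever leans to the front, so I am handing in.

```bash
python3 - <<'E'
from bench import robot
print(robot.job_done(), robot.sense()["t"])
E
```

```text
the job is handed in; nothing more can be done
the job is handed in; nothing more can be done
```

The job is done and handed in at about 122 s of the 210 s allowed; no verdict was reported.

**What I did**
- I put the brass weight upright on the centre of the plate.
- I carried the green, marble and terracotta discs on the lifter blade into the innermost, middle and outermost berths.
- I pushed the lever fully over to its stop, and the beam came to rest plate-down at about 0.1 rad.
- I pulled the lever fully back to its stop, and the beam returned to level.
- I carried all three discs back to the rack berths they started in.
- I stood the lifter on its mat.

While I worked the lever, the lifter got knocked about 45 mm off the spot. I located it again with the wrist camera, gripped it, and checked that the blade was level before carrying on.

**Last checks**
- **Discs:** flat in the rack, within about 2 mm of the berth centres, undersides at rail height.
- **Lifter:** handle within about 1 mm of the white spot, lifter in line with the mat.
- **Lever and beam:** the lever is at the front. The camera beam reading after re-arresting (0.020) matches the arrested reading before (0.020), so I take 0.020 as the level offset.
- **Other things:** the weight is on its plate. The jar and the look-alikes I could see had not moved; the arm partly hid the bung in the last top picture, but it was in place in the scene picture just before.

No check failed. The three cameras disagreed by about 2 mm, which fits their stated calibration.

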